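# Turn a cheese out face down on the wrapping paper and put its tray away

### The arm

A 6-joint arm with a two-finger parallel gripper is mounted at the origin on the work surface. World frame = base frame: x ahead of the robot, y to its left, z up, the work surface at z = 0. Lengths are in m, angles in rad, forces in N, time in s.
With the tool pointing down it reaches from about 0.3 to 0.775 m from the base axis. Payload 14.6 kg.
Tool frame: the origin (TCP) lies midway between the tips of the shut fingers; the grasp point (between the pads) lies 19 mm behind it; z points along the fingers, y is the direction in which the jaws open and shut (so a half turn about z gives the same grasp; the last joint's range is limited). The gripper opens to 94 mm and grips with 3 to 60 N. Pads are 16 mm wide; open, the fingers measure 119 mm over their backs; the gripper's body (75 mm by 177 mm) begins 78 mm behind the grasp point.
Start: joints at [-1.248, 0.3, 1.521, -0, 1.321, -0.067], TCP at [0.209, -0.509, 0.205] pointing down, gripper open.
Joint ranges: [-3.03, 3.03], [-0.79, 2.21], [0.23, 2.52], [-1.04, 4.18], [0, 3.07], [-2.55, 2.55]. Speed limits (rad/s): [2.22, 2.22, 2.57, 3.14, 3.14, 3.14].

### API

Orientations are given as [roll, pitch, yaw] about the fixed x, y, z axes, in that order (R = Rz(yaw) Ry(pitch) Rx(roll)).
In Python, from station import readout, imaging, job gives the robot as it stands.
- The arm moves only by the tool arm_command, never from a script. Its argument "increments" is a list of rows, each an object with "gripper": the opening, from 0 (shut) to 1 (fully open); "slide": the shift along the world's x, y, z in m, a list of three; "yaw": the turn about the world's z in rad. A call has 1 to 8 rows; each row is the pose to reach, as a shift and turn from the pose commanded when the call began; what a row does not reach only later rows make up. A row lasts 1/8 s, in which the tool goes at most 62.5 mm and 10.7 degrees, less where a joint would pass 70% of its speed; a pose out of reach is approached as far as the arm can. A call with a gripper value outside its range is refused whole. The fingers move at their own pace and stop on an object; "grip_force" is the grip in N (left out, the last holds). Time passes only in rows, so rows that repeat a pose let the fingers close. It gives the time, the measured TCP pose, the force and the opening at its end, in the units of the state.
- readout.get_obs(): the state, without advancing time (a new reading comes with each control period).
- imaging.camera(name): name is "side" or "top" or "wrist"; returns a dict with "color" (384x512x3 uint8, red, green, blue), "mtx" (3x3 intrinsics, pixels), "D" ([k1, k2, p1, p2, k3] as OpenCV has them; the pictures are not rectified), "rvec" (rotation vector, rad) and "tvec" (3), from world to camera coordinates, as OpenCV has them. Camera axes: x right, y down, z forward; pixel columns grow to the right and rows downward; lengths in m; the calibration is good to about 2 mm. A picture is of the moment at which its call begins. There is no depth.
- job.hand_in(): hands the job in, once; it reports no verdict.
The state is a dict: "time_s": time; "qpos": joint angles; "joint_vel": joint speeds; "tau": joint torques, N m; "ee_pos": TCP position; "eef_rot": TCP orientation; "force": force on the tool from outside, world axes, zero at the start; "moment": the same for the moment, N m; "grip_width": finger opening in m.
Only numpy, scipy, OpenCV 4.12 (cv2) and the standard library are available. Lean on these libraries where they do the work, as an engineer would, in place of code of your own. Each camera call takes 0.05 s, during which the arm holds its last target. There are 200 camera calls.

### The job

The square cheese in the handled steel tray is to be wrapped with its ribbed face down. Holding the tray's open front edge low at the wrapping paper, tip the tray up steeply so that the cheese slides down and tumbles over gently to lie flat on its ribbed face, wholly on the paper; never touch the cheese with the gripper or arm, and do not drop it from a height. Then slide the empty tray into the empty upper bay of the tray cabinet, all the way home to the back stop, let it go, and leave everything else where it stands.

Things in the scene. Friction and masses are not known exactly. Their poses are not given: they have to be found in the camera images.
- tray: Loose stainless tray, 0.28 kg: a pan 100 (x) by 150 (y) by 26 mm high, floor and walls 3 mm, walls at both sides and at the rear (-y), open with no lip at the front (+y). Origin: middle of the pan's underside; +y points to the open front, z up out of the pan. It starts on the counter with the cheese in it, front roughly towards world +y.
- tray_grip (a point): Middle of the tray's black handle, to grip: 124 mm behind (-y) and 38 mm above the tray's origin; axes as the tray's. The handle is a straight bar 18 mm wide (x, across the fingers) and 14 mm thick with flat sides, 95 mm long from the rear wall, leaving it 20 mm up and rising at 20 degrees to the rear. It can be straddled from above at any tilt.
- tray_lip (a point): Middle of the lower edge of the tray's open front, 75 mm ahead (+y) of the tray's origin, at underside height; axes as the tray's.
- cheese: Loose square firm cheese, 76 by 76 by 24 mm, 0.12 to 0.2 kg. Origin: middle of its plain, sharp-edged flat underside; z points from there to the other face, which has rounded edges and a raised lattice of ribs (z up at the start, down when it lies turned over). Starts flat on the tray's floor, 3 mm above the tray's origin. It slides on the tray at about 25 to 36 degrees of tilt; with its leading edge stopped on the paper it topples over on its own at about 75 degrees.
- paper: Fixed stack of white wrapping paper, 240 (x) by 230 (y) by 16 mm high. Origin: middle of its underside, on the counter; its top is 16 mm up.
- cabinet: Fixed stainless tray cabinet on the left, outside about 120 (x) by 158 (y) by 130 mm high, open only towards its -y. Origin: on the counter under its middle; +y points into the bays. Lower bay: holds a like tray with a cheese that stays; its handle sticks out too, 60 mm lower than the upper tray's will. Upper bay floor 74 mm up. Upper bay: empty.
- bay_home (a point): Where the tray's origin lies, with the same axes, when the tray is fully home against the back stop of the upper bay: on the bay floor, 74 mm above the counter. The bay is 105.5 mm wide (2.7 mm of play at each side of the tray) and 52 mm high inside. Home, the pan's rear wall is level with the cabinet's front and the handle sticks out.
- bay_mouth (a point): Middle of the front edge of the upper bay's floor, 76.5 mm before (-y of) bay_home; axes as the cabinet's. Two cheeks flared outwards by 26 degrees and a sloping sill stand 18 mm out from the mouth and lead the tray in.
- wedge: Bystander: cheese wedge, about 110 mm long and 50 mm high, origin under its middle; leave it.
- wedge_top: Bystander: a smaller wedge, 42 mm high, lying on the first; origin under its middle; leave it.
- parcel_a: Bystander: cheese wrapped in paper, 100 by 70 by 40 mm, origin under its middle; leave it.
- parcel_b: Bystander: cheese wrapped in paper, 85 by 75 by 36 mm, origin under its middle; leave it.
- knife: Bystander: cheese knife, 255 mm long, 20 mm high, black handle to its -x, origin near the bolster; leave it.
- dish: Bystander: small white bowl, 84 mm across and 35 mm high, origin under its middle; leave it.
- tub: Bystander: white tub, 85 mm across and 65 mm high, origin under its middle; leave it.
- honey: Bystander: jar 52 mm across and 65 mm high, standing on the cabinet's top (130 mm up), origin under its middle; leave it.
Things that resemble listed ones, but are neither listed nor needed, are in the scene too. Leave any black look-alike of the cheese alone.

How it is judged:
On the way, in this order (a step that is already met when the one before it is completed fails the run):
1. the tray is tipped up steeply with its front edge low at the paper (angle between tray's own z axis and vertical above 0.85 rad and z of tray_lip in the frame of paper below 0.06 m and horizontal distance between tray_lip and paper below 0.17 m), for 0.05 s.
2. the cheese lies flat and still on its ribbed face, wholly on the paper (angle between cheese's own z axis and vertical above 3.04 rad and x of cheese in the frame of paper between -0.082 and 0.082 m and y of cheese in the frame of paper between -0.077 and 0.077 m and z of cheese in the frame of paper between 0.036 and 0.045 m and linear speed of cheese below 0.02 m/s), for 0.3 s.
3. the tray is fully home in the upper bay (y of tray in the frame of bay_home between -0.007 and 0.007 m and x of tray in the frame of bay_home between -0.01 and 0.01 m and z of tray in the frame of bay_home between -0.005 and 0.007 m and angle between tray's own z axis and vertical below 0.06 rad and linear speed of tray below 0.02 m/s), for 0.2 s.
At the end, for the whole second after the job is handed in: The cheese lies still, turned over flat on its ribbed face, its middle within 82 mm (x) and 77 mm (y) of the paper's middle; the tray stands level, let go and still on the upper bay's floor within 7 mm of its back stop (all of step 2 and all of step 3); the robot touches nothing.
It fails at once if the gripper or arm touches the cheese (contact force between any of the fingers, the arm and cheese above 0.3 N).
It fails at once if the cheese falls freely from a height (faster than 1.2 m/s) (linear speed of cheese above 1.2 m/s).
It fails at once if a bystander is moved by more than 20 mm (distance of any of wedge, wedge_top, parcel_a, parcel_b, knife, dish, tub, honey from where it was at the start of the episode above 0.02 m).
It also fails if it takes over 67 s, if anything falls off the work surface, if the arm or the gripper's body presses on something with over 40 N, if the wrist force passes 120 N, or if a joint passes its speed limit or range.

## Working session

There is one attempt and no reset: what is moved stays moved. The work goes in short steps, Python scripts to look and compute and a tool call to move; the robot and the scene stay as the last step left them, time stands still between calls to the robot, and variables do not carry over. Pictures are saved under pics/ and viewed, about 8 in all and at most 12, crops included, and the job is handed in when it is done.

Besides the shell and the picture viewer there is one more tool, called in YAML: its name, and indented under it one key for each argument. arm_command: Moves the arm, as the interface text tells. Its arguments: {"type":"object","properties":{"increments":{"type":"array","items":{"type":"object","properties":{"gripper":{"type":"number"},"slide":{"type":"array","items":{"type":"number"}},"yaw":{"type":"number"}}}},"grip_force":{"type":"number"}},"required":["increments"]}

```bash
mkdir -p pics; cat > h.py <<'E'
import numpy as np, cv2
from station import readout, imaging, job
def cam(n,save=None):
    c=imaging.camera(n)
    if save: cv2.imwrite(f'pics/{save}.png',cv2.cvtColor(c['color'],cv2.COLOR_RGB2BGR))
    return c
def ray(c,uv):
    R=cv2.Rodrigues(np.array(c['rvec'],float))[0]; t=np.array(c['tvec'],float).ravel()
    p=cv2.undistortPoints(np.array(uv,float).reshape(-1,1,2),np.array(c['mtx']),np.array(c['D'])).reshape(-1,2)
    return -R.T@t, np.c_[p,np.ones(len(p))]@R
def plane(c,uv,z):
    o,d=ray(c,uv); return o+d*((z-o[2])/d[:,2])[:,None]
def proj(c,P):
    return cv2.projectPoints(np.array(P,float).reshape(-1,1,3),np.array(c['rvec'],float),np.array(c['tvec'],float),np.array(c['mtx']),np.array(c['D']))[0].reshape(-1,2)
def tri(c1,u1,c2,u2):
    o1,d1=ray(c1,u1);o2,d2=ray(c2,u2)
    s=np.linalg.lstsq(np.c_[d1[0],-d2[0]],o2-o1,rcond=None)[0]
    a=o1+s[0]*d1[0];b=o2+s[1]*d2[0]; return (a+b)/2,np.linalg.norm(a-b)
E
python3 - <<'E'
from h import *
ims=[]
for n in('top','side','wrist'):
    c=cam(n,n+'0'); print(n,ray(c,[[256,192]])); ims.append(c['color'])
cv2.imwrite('pics/all.png',cv2.cvtColor(np.vstack(ims[:2]),cv2.COLOR_RGB2BGR))
print(readout.get_obs())
E
```

```text
top (array([0.16946145, 0.03849501, 1.47496085]), array([[ 0.22803766, -0.02709577, -0.97331885]]))
side (array([0.0023653 , 0.61977616, 0.93982701]), array([[ 0.4270309 , -0.51274796, -0.74485831]]))
wrist (array([ 0.27265344, -0.48222913,  0.3836981 ]), array([[-0.21896574, -0.09467063, -0.97114951]]))
{'time_s': 0.15, 'qpos': array([-1.24759456e+00,  3.00344930e-01,  1.52142193e+00,  6.37788439e-06,
        1.32071003e+00, -6.66171875e-02]), 'joint_vel': array([-0.00037342, -0.0007969 , -0.00135341, -0.0015621 , -0.00094354,
       -0.00180556]), 'tau': array([-8.57941268e-05, -5.31957114e+01, -3.52822387e+01,  7.07937428e-02,
        2.35653785e-02, -7.49969013e-05]), 'ee_pos': array([ 0.20893898, -0.50855488,  0.20502287]), 'eef_rot': array([-3.14071079e+00, -6.50262193e-05,  3.89817346e-01]), 'force': array([-0.00861755, -0.08835868,  0.47145778]), 'moment': array([0.01464391, 0.012021  , 0.01107581]), 'grip_width': 0.09395762762997395}
```

View pics/top0.png

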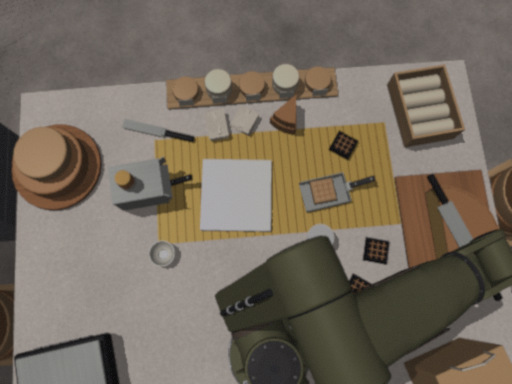

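View pics/side0.png

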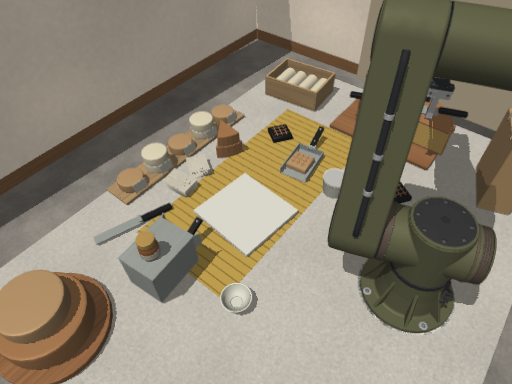

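```bash
python3 - <<'E'
from h import *
t=cv2.imread('pics/top0.png')
a=cv2.resize(t[165:220,290:390],None,fx=7.5,fy=7.5,interpolation=cv2.INTER_CUBIC)[:, :750]
b=cv2.resize(t[150:220,105:205],None,fx=7.5,fy=7.5,interpolation=cv2.INTER_CUBIC)
cv2.imwrite('pics/tr.png',np.vstack([cv2.resize(a,(640,352)),cv2.resize(b,(640,448))])[:800]); 
cv2.imwrite('pics/trA.png',cv2.resize(np.vstack([cv2.resize(a,(640,352)),cv2.resize(b,(640,448))]),(480,600)))
c=cam('top');h=cv2.cvtColor(c['color'],cv2.COLOR_RGB2HSV)
def rect(m,z,lo=300):
    for k in cv2.findContours(m.astype('uint8'),cv2.RETR_EXTERNAL,cv2.CHAIN_APPROX_NONE)[0]:
        if cv2.contourArea(k)>lo:
            r=cv2.minAreaRect(k); p=plane(c,cv2.boxPoints(r),z)[:,:2]
            print(np.round(r[0],1),np.round(p.mean(0),4),'sides',np.round(np.linalg.norm(p-np.roll(p,-1,0),axis=1),4),'ang',np.round(np.degrees([np.arctan2(*(p[1]-p[0])[::-1]),np.arctan2(*(p[2]-p[1])[::-1])]),1))
H,S,V=[h[...,i] for i in range(3)]
win=np.zeros(H.shape,bool);win[155:235,198:275]=1
print('paper');rect(win&(S<60)&(V>120),.016)
win[:]=0;win[168:215,295:352]=1
print('tray');rect(win&(S<90),.026,200)
print('cheese');rect(win&(S>70)&(H<18),.027,100)
win[:]=0;win[168:200,340:380]=1
print('handle');rect(win&(V<60),.045,30)
win[:]=0;win[168:200,160:200]=1
print('lowerhandle');rect(win&(V<60),.045,30)
win[:]=0;win[150:220,105:172]=1
print('cab');rect(win&(S<60)&(V<190),.130,300)
E
```

```text
paper
[235.6 194.9] [0.5093 0.0657] sides [0.2425 0.236  0.2423 0.2277] ang [ -4.4 -96. ]
tray
[326.7 191.2] [ 0.4929 -0.234 ] sides [0.1728 0.1054 0.1702 0.1044] ang [ -81.1 -174.5]
cheese
[322.8 190.2] [ 0.4967 -0.2209] sides [0.0766 0.0765 0.0758 0.0762] ang [ -83.1 -175.9]
handle
[362.  182.1] [ 0.5092 -0.3491] sides [0.0807 0.0159 0.0805 0.0158] ang [ -77.2 -171. ]
lowerhandle
[180.3 179.7] [0.5659 0.241 ] sides [0.0735 0.021  0.0733 0.0209] ang [ -78.1 -167.7]
cab
[138.  184.5] [0.5398 0.3591] sides [0.2065 0.2178 0.1994 0.2187] ang [-94.8 177.6]
```

View pics/trA.png

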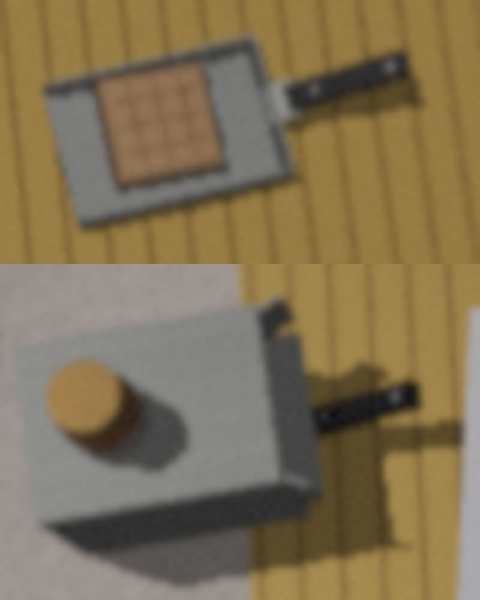

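```bash
python3 - <<'E'
from h import *
t=cam('top');s=cam('side')
def C(u,z):
    P=plane(t,u,z); print(np.round(P,4).tolist()); 
    for i in range(4):
        d=P[(i+1)%4]-P[i]; print('  len %.4f ang %.2f'%(np.linalg.norm(d),np.degrees(np.arctan2(d[1],d[0]))))
    return P
print('tray FL,FR,RR,RL'); P=C([[299.4,183.75],[307.1,212.3],[351,202.5],[343.1,173.3]],.026)
print('mid',P.mean(0))
print('cab'); Q=C([[109.2,166.9],[159.2,159],[164,196.5],[113.75,204]],.130); print(Q.mean(0))
# handle: rivet ends, from crop: bar start (285,100)-> end (408,67)
for u,z in(((290+288/4.8,165+97/4.8),.02+.003),((290+408/4.8,165+67/4.8),.055)): print('handle',plane(t,[u],z))
for u,z in(((105+318/4.8,150+(417-264)/4.8),.045),((105+416/4.8,150+(397-264)/4.8),.014+.055)): print('lowhandle',plane(t,[u],z))
im=cv2.imread('pics/side0.png')
a=cv2.resize(im[205:305,110:210],(400,400),interpolation=cv2.INTER_CUBIC);b=cv2.resize(im[115:190,265:340],(400,400),interpolation=cv2.INTER_CUBIC)
cv2.imwrite('pics/s1.png',np.hstack([a,b]))
E
```

```text
tray FL,FR,RR,RL
[[0.525, -0.1468, 0.026], [0.4277, -0.1616, 0.026], [0.4482, -0.3086, 0.026], [0.5487, -0.2953, 0.026]]
  len 0.0984 ang -171.30
  len 0.1484 ang -82.07
  len 0.1014 ang 7.53
  len 0.1504 ang 99.05
mid [ 0.48738246 -0.22808795  0.026     ]
cab
[[0.6015, 0.4466, 0.13], [0.614, 0.2911, 0.13], [0.4936, 0.2809, 0.13], [0.4829, 0.4341, 0.13]]
  len 0.1560 ang -85.39
  len 0.1208 ang -175.15
  len 0.1537 ang 94.00
  len 0.1192 ang 5.98
[0.54800266 0.36316007 0.13      ]
handle [[ 0.50702771 -0.31365903  0.023     ]]
handle [[ 0.51367958 -0.38998414  0.055     ]]
lowhandle [[0.56097255 0.27069778 0.045     ]]
lowhandle [[0.56276992 0.20089769 0.069     ]]
```

View pics/s1.png

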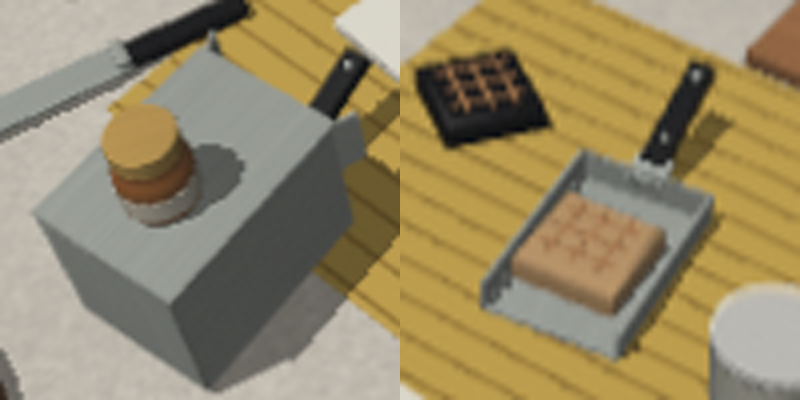

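arm_command:
  increments:
    - {"slide":[0.04,0.02,0],"yaw":0.17,"gripper":1}
    - {"slide":[0.08,0.04,0],"yaw":0.34,"gripper":1}
    - {"slide":[0.12,0.06,0],"yaw":0.51,"gripper":1}
    - {"slide":[0.16,0.08,0],"yaw":0.68,"gripper":1}
    - {"slide":[0.2,0.105,0],"yaw":0.85,"gripper":1}
    - {"slide":[0.24,0.13,0],"yaw":1.02,"gripper":0.7}
    - {"slide":[0.28,0.15,0],"yaw":1.19,"gripper":0.7}
    - {"slide":[0.298,0.158,0],"yaw":1.324,"gripper":0.7}

```text
time_s: 1.3
ee_pos: [0.5087, -0.3493, 0.2052]
eef_rot: [-3.141, -0.0, 1.721]
force: [-0.5, 0.5, -0.3]
grip_width: 0.0677
```

```bash
python3 - <<'E'
from h import *
w=cam('wrist','w1'); print(readout.get_obs()['ee_pos'],readout.get_obs()['eef_rot'])
for y in(-.164,-.124,-.08,75e-3):
    a=.143; z={-.164:.052,-.124:.038,-.08:.022,.075:.003}[y]
    p=[.4874-y*np.sin(a)+0*1,-.228+y*np.cos(a),z]; print(y,p,proj(w,[p]))
E
```

```text
[ 0.50968154 -0.34873215  0.20502087] [ 3.14144197e+00 -5.34569974e-04  1.72732709e+00]
-0.164 [np.float64(0.510772153358271), np.float64(-0.3903260374905932), 0.052] [[252.15093297 214.42569587]]
-0.124 [np.float64(0.5050716281489366), np.float64(-0.3507343210294729), 0.038] [[252.35702072 181.28150997]]
-0.08 [np.float64(0.49880105041866873), np.float64(-0.3071834329222406), 0.022] [[252.58580033 145.70762398]]
0.075 [np.float64(0.47671151523249805), np.float64(-0.15376553163539947), 0.003] [[253.21215699  21.38772826]]
```

View pics/w1.png

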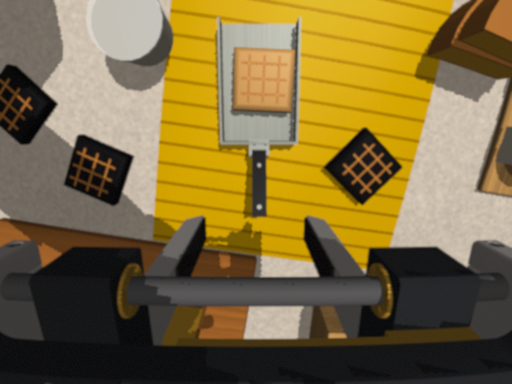

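```bash
python3 - <<'E'
from h import *
w=cam('wrist');o=readout.get_obs();print(o['ee_pos'],o['eef_rot'],o['qpos'])
for u,z in(([259,214],.057),([259,153],.03),([220,146],.026),([298,144],.026),([217,18],.026),([300,18],.026)):print(u,np.round(plane(w,[u],z),4))
print(proj(w,[o['ee_pos'],[*o['ee_pos'][:2],.038]]))
E
```

```text
[ 0.50821126 -0.34964396  0.20494839] [-3.14131092e+00 -4.99279494e-04  1.71766201e+00] [-6.62048043e-01  4.51254723e-01  1.31574603e+00  1.43539703e-04
  1.37514763e+00 -8.08941741e-01]
[259, 214] [[ 0.5202 -0.3861  0.057 ]]
[259, 153] [[ 0.509  -0.3139  0.03  ]]
[220, 146] [[ 0.4581 -0.3132  0.026 ]]
[298, 144] [[ 0.5569 -0.2951  0.026 ]]
[217, 18] [[ 0.4347 -0.1637  0.026 ]]
[300, 18] [[ 0.5319 -0.1485  0.026 ]]
[[253.549737   229.20953582]
 [254.06125988 181.16195394]]
```

arm_command:
  increments:
    - {"slide":[0.005,0,-0.05],"gripper":0.7}
    - {"slide":[0.005,0,-0.1],"gripper":0.7}
    - {"slide":[0.005,0,-0.14],"gripper":0.7}
    - {"slide":[0.005,0,-0.17],"gripper":0.7}
    - {"slide":[0.005,0,-0.186],"gripper":0.7}
    - {"slide":[0.005,0,-0.186],"gripper":0.7}
    - {"slide":[0.005,0,-0.186],"gripper":0.3}
    - {"slide":[0.005,0,-0.186],"gripper":0.3}

```text
invalid input
```

arm_command:
  increments:
    - {"gripper":0.2}
    - {"gripper":0.1}
    - {"gripper":0}
    - {"gripper":0}
    - {"gripper":0}
    - {"gripper":0}
  grip_force: 60

```text
invalid input
```

arm_command:
  increments:
    - {"slide":[0,0,0.01],"gripper":0}
    - {"slide":[0,0,0.02],"gripper":0}
    - {"slide":[0,0,0.03],"gripper":0}
    - {"slide":[0,0,0.03],"gripper":0}

```text
invalid input
```

```bash
python3 - <<'E'
from h import *
s=cam('side');w=cam('wrist')
i=np.hstack([cv2.resize(s['color'][100:220,220:380],(400,300)),cv2.resize(w['color'],(400,300))])
cv2.imwrite('pics/l1.png',i[...,::-1])
E
```

```text
(no output)
```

View pics/l1.png

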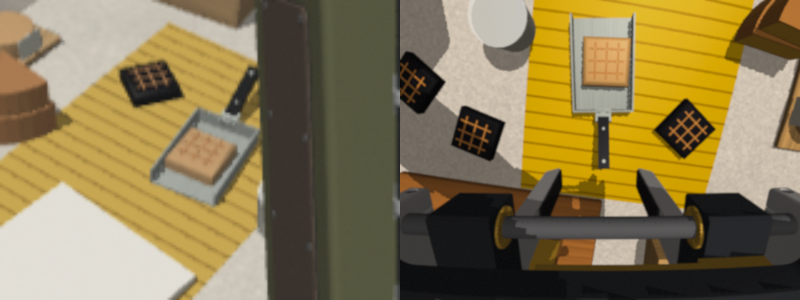

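arm_command:
  increments:
    - {"slide":[0.003,0,-0.05],"yaw":0,"gripper":0.7}
    - {"slide":[0.003,0,-0.1],"yaw":0,"gripper":0.7}
    - {"slide":[0.003,0,-0.14],"yaw":0,"gripper":0.7}
    - {"slide":[0.003,0,-0.17],"yaw":0,"gripper":0.7}
    - {"slide":[0.003,0,-0.186],"yaw":0,"gripper":0.7}
    - {"slide":[0.003,0,-0.186],"yaw":0,"gripper":0.7}
    - {"slide":[0.003,0,-0.186],"yaw":0,"gripper":0.3}
    - {"slide":[0.003,0,-0.186],"yaw":0,"gripper":0.3}

```text
time_s: 2.5
ee_pos: [0.5104, -0.3512, 0.0207]
eef_rot: [3.14, 0.001, 1.713]
force: [0.3, -0.0, 0.2]
grip_width: 0.0494
```

arm_command:
  increments:
    - {"slide":[0,0,0],"yaw":0,"gripper":0.2}
    - {"slide":[0,0,0],"yaw":0,"gripper":0.1}
    - {"slide":[0,0,0],"yaw":0,"gripper":0}
    - {"slide":[0,0,0],"yaw":0,"gripper":0}
    - {"slide":[0,0,0],"yaw":0,"gripper":0}
  grip_force: 60

```text
time_s: 3.12
ee_pos: [0.5103, -0.3508, 0.0196]
eef_rot: [3.141, 0.0, 1.714]
force: [2.6, 0.4, 1.8]
grip_width: 0.0176
```

arm_command:
  increments:
    - {"slide":[0,0,0.01],"yaw":0,"gripper":0}
    - {"slide":[0,0,0.02],"yaw":0,"gripper":0}
    - {"slide":[0,0,0.03],"yaw":0,"gripper":0}
    - {"slide":[0,0,0.03],"yaw":0,"gripper":0}

```text
time_s: 3.62
ee_pos: [0.5103, -0.3511, 0.0505]
eef_rot: [3.141, 0.001, 1.714]
force: [-0.2, -0.1, -4.9]
grip_width: 0.0177
```

```bash
python3 - <<'E'
from h import *
o=readout.get_obs();print(o['force'],o['moment'])
s=cam('side');w=cam('wrist')
i=np.hstack([cv2.resize(s['color'][100:220,220:380],(400,300)),cv2.resize(w['color'],(400,300))])
cv2.imwrite('pics/l2.png',i[...,::-1])
E
```

```text
[-0.15965195 -0.13631142 -4.94999621] [-0.46154837 -0.11745697 -0.0035859 ]
```

View pics/l2.png

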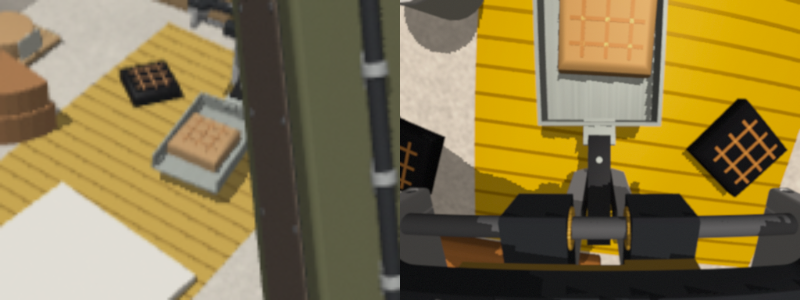

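arm_command:
  increments:
    - {"slide":[0.002,0.008,0],"yaw":0,"gripper":0}
    - {"slide":[0.006,0.024,0],"yaw":0,"gripper":0}
    - {"slide":[0.011,0.048,0],"yaw":0,"gripper":0}
    - {"slide":[0.017,0.072,0],"yaw":0,"gripper":0}
    - {"slide":[0.023,0.096,0],"yaw":0,"gripper":0}
    - {"slide":[0.028,0.12,0],"yaw":0,"gripper":0}
    - {"slide":[0.032,0.136,0],"yaw":0,"gripper":0}
    - {"slide":[0.034,0.144,0],"yaw":0,"gripper":0}

```text
time_s: 4.72
ee_pos: [0.5443, -0.2054, 0.0495]
eef_rot: [-3.142, 0.0, 1.715]
force: [0.1, -0.3, -3.7]
grip_width: 0.0177
```

arm_command:
  increments:
    - {"slide":[0,0,0],"yaw":0,"gripper":0}
    - {"slide":[0,0,-0.004],"yaw":0,"gripper":0}
    - {"slide":[0,0,-0.008],"yaw":0,"gripper":0}
    - {"slide":[0,0,-0.011],"yaw":0,"gripper":0}
    - {"slide":[0,0,-0.011],"yaw":0,"gripper":0}

```text
time_s: 5.35
ee_pos: [0.5439, -0.2069, 0.0382]
eef_rot: [-3.141, -0.0, 1.713]
force: [-0.2, -0.4, -3.6]
grip_width: 0.0177
```

```bash
python3 - <<'E'
from h import *
o=readout.get_obs();print(o['force'],o['moment'],o['ee_pos'])
s=cam('side');t=cam('top')
i=np.hstack([cv2.resize(s['color'][120:260,180:340],(457,400)),cv2.resize(t['color'][150:270,190:310],(400,400))[:, :343]])
cv2.imwrite('pics/l3.png',i[...,::-1])
E
```

```text
[-0.17723317 -0.40501592 -3.55645523] [-0.37614499 -0.1522288   0.00232332] [ 0.54386948 -0.20691433  0.03820829]
```

View pics/l3.png

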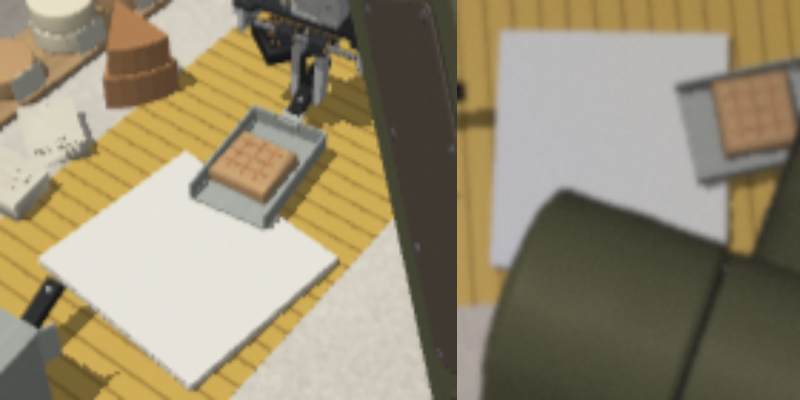

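arm_command:
  increments:
    - {"slide":[0,0,-0.002],"yaw":0,"gripper":0}
    - {"slide":[0,0,-0.003],"yaw":0,"gripper":0}
    - {"slide":[0,0.002,0.008],"yaw":0,"gripper":0}
    - {"slide":[-0.001,0.005,0.019],"yaw":0,"gripper":0}
    - {"slide":[-0.001,0.01,0.031],"yaw":0,"gripper":0}
    - {"slide":[-0.002,0.014,0.042],"yaw":0,"gripper":0}
    - {"slide":[-0.003,0.019,0.053],"yaw":0,"gripper":0}
    - {"slide":[-0.004,0.025,0.063],"yaw":0,"gripper":0}
  grip_force: 12

```text
time_s: 6.45
ee_pos: [0.54, -0.1815, 0.1023]
eef_rot: [3.141, 0.0, 1.714]
force: [1.1, 0.3, -0.9]
grip_width: 0.0181
```

```bash
python3 - <<'E'
from h import *
s=cam('side');t=cam('top');w=cam('wrist')
o=readout.get_obs();print(o['force'],o['moment'],o['ee_pos'],o['grip_width'])
i=np.hstack([cv2.resize(s['color'][120:240,200:340],(467,400)),cv2.resize(w['color'],(333,400))])
cv2.imwrite('pics/l4.png',i[...,::-1])
E
```

```text
[ 0.17398748 -1.97378502  0.54791335] [-0.30257857 -0.23645957 -0.06755442] [ 0.54028822 -0.18171819  0.10215019] 0.018043126378608405
```

View pics/l4.png

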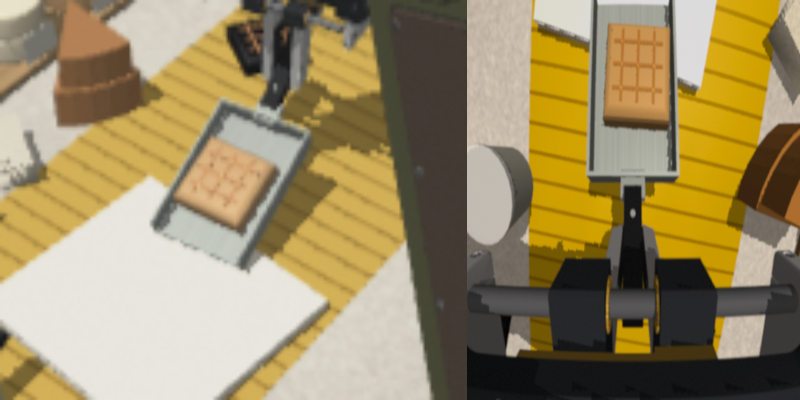

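arm_command:
  increments:
    - {"slide":[-0.001,0.01,0.015],"yaw":0,"gripper":0}
    - {"slide":[-0.003,0.02,0.028],"yaw":0,"gripper":0}
    - {"slide":[-0.005,0.032,0.041],"yaw":0,"gripper":0}
    - {"slide":[-0.007,0.046,0.053],"yaw":0,"gripper":0}
    - {"slide":[-0.009,0.06,0.063],"yaw":0,"gripper":0}
    - {"slide":[-0.011,0.074,0.072],"yaw":0,"gripper":0}
    - {"slide":[-0.013,0.09,0.08],"yaw":0,"gripper":0}
    - {"slide":[-0.015,0.106,0.086],"yaw":0,"gripper":0}

```text
time_s: 7.6
ee_pos: [0.5248, -0.0746, 0.1878]
eef_rot: [-3.142, 0.0, 1.714]
force: [0.3, -1.2, -2.0]
grip_width: 0.0178
```

```bash
python3 - <<'E'
from h import *
s=cam('side');t=cam('top');w=cam('wrist')
o=readout.get_obs();print(o['force'],o['moment'],o['ee_pos'],o['grip_width'])
i=np.hstack([cv2.resize(s['color'][120:260,180:340],(457,400)),cv2.resize(w['color'],(343,400))])
cv2.imwrite('pics/l5.png',i[...,::-1])
E
```

```text
[ 1.09709865 -0.80761608 -2.48164399] [-1.70460683e-01 -2.21610060e-01 -4.95754971e-05] [ 0.52502411 -0.07495464  0.18762501] 0.017526617932338052
```

View pics/l5.png

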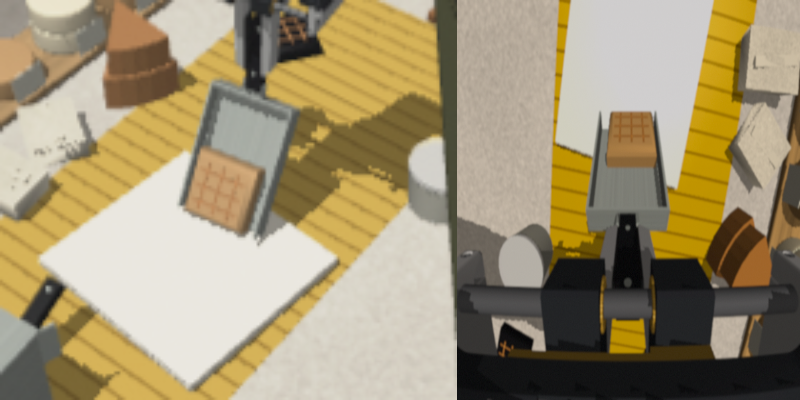

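arm_command:
  increments:
    - {"slide":[-0.001,0.01,0.003],"yaw":0,"gripper":0}
    - {"slide":[-0.003,0.02,0.005],"yaw":0,"gripper":0}
    - {"slide":[-0.004,0.03,0.007],"yaw":0,"gripper":0}
    - {"slide":[-0.006,0.041,0.009],"yaw":0,"gripper":0}
    - {"slide":[-0.007,0.051,0.01],"yaw":0,"gripper":0}
    - {"slide":[-0.009,0.062,0.01],"yaw":0,"gripper":0}
    - {"slide":[-0.01,0.072,0.01],"yaw":0,"gripper":0}
    - {"slide":[-0.011,0.077,0.01],"yaw":0,"gripper":0}

```text
time_s: 8.75
ee_pos: [0.5139, 0.0019, 0.1974]
eef_rot: [-3.142, 0.0, 1.714]
force: [0.3, -0.8, -2.5]
grip_width: 0.0177
```

```bash
cat > ch.py <<'E'
from h import *
s=cam('side','s_now')
o=readout.get_obs();print(o['time_s'],o['force'],o['ee_pos'],o['grip_width'])
h=cv2.cvtColor(s['color'],cv2.COLOR_RGB2HSV)
m=((h[...,0]<17)&(h[...,1]>70)&(h[...,2]>110)).astype('uint8')
poly=np.zeros_like(m);cv2.fillConvexPoly(poly,np.array([[250,165],[305,215],[250,260],[190,210]]),1)
k=cv2.findContours(m&poly,cv2.RETR_EXTERNAL,cv2.CHAIN_APPROX_NONE)[0]
for q in k:
    if cv2.contourArea(q)>60: print(cv2.contourArea(q),cv2.boundingRect(q),plane(s,[cv2.minAreaRect(q)[0]],.03))
E
python3 ch.py
```

```text
8.8 [-0.27532513  0.61884838 -2.66344369] [0.51385761 0.0021765  0.19741426] 0.017717820181812165
436.5 (232, 189, 27, 29) [[0.52478887 0.0530513  0.03      ]]
```

```bash
python3 - <<'E'
from h import *
s=cam('side');t=cam('top')
i=np.hstack([cv2.resize(s['color'][120:260,180:340],(457,400)),cv2.resize(t['color'][150:250,195:280],(340,400))])
cv2.imwrite('pics/l6.png',i[...,::-1])
E
```

```text
(no output)
```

View pics/l6.png

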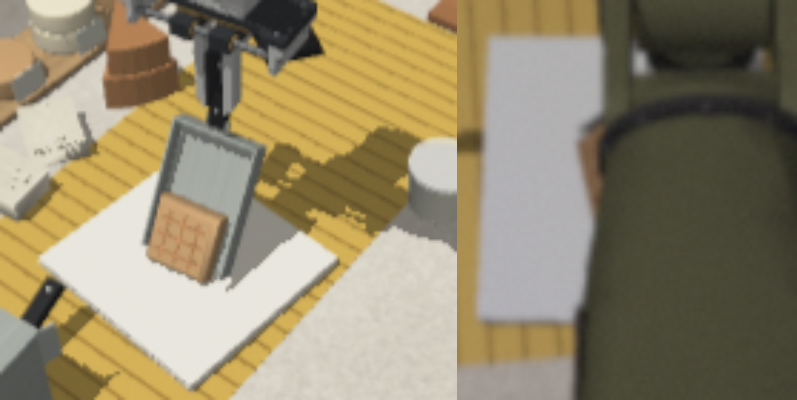

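arm_command:
  increments:
    - {"slide":[0,0,-0.001],"yaw":0,"gripper":0}
    - {"slide":[0,0,-0.003],"yaw":0,"gripper":0}
    - {"slide":[-0.001,0.005,-0.003],"yaw":0,"gripper":0}
    - {"slide":[-0.001,0.01,-0.003],"yaw":0,"gripper":0}
    - {"slide":[-0.002,0.015,-0.003],"yaw":0,"gripper":0}
    - {"slide":[-0.003,0.02,-0.002],"yaw":0,"gripper":0}
    - {"slide":[-0.003,0.02,-0.002],"yaw":0,"gripper":0}
  grip_force: 5

```text
time_s: 9.78
ee_pos: [0.5112, 0.0216, 0.1962]
eef_rot: [3.14, 0.0, 1.714]
force: [-1.1, -2.9, 7.1]
grip_width: 0.0178
```

```bash
python3 ch.py
```

```text
9.825 [-0.77581389 -3.06150305  6.82707956] [0.51122596 0.02146871 0.19616852] 0.018069977593148805
471.5 (232, 187, 27, 31) [[0.52572524 0.04749006 0.03      ]]
```

arm_command:
  increments:
    - {"slide":[-0.001,0.006,0],"yaw":0,"gripper":0}
    - {"slide":[-0.002,0.012,0],"yaw":0,"gripper":0}
    - {"slide":[-0.003,0.018,0],"yaw":0,"gripper":0}
    - {"slide":[-0.003,0.022,0],"yaw":0,"gripper":0}
    - {"slide":[-0.003,0.022,0],"yaw":0,"gripper":0}

```text
time_s: 10.45
ee_pos: [0.5082, 0.0436, 0.1962]
eef_rot: [3.14, 0.0, 1.714]
force: [-1.7, -1.2, 6.8]
grip_width: 0.018
```

```bash
python3 ch.py
```

```text
10.5 [-2.49185668 -1.51310213  7.54606864] [0.50820183 0.04349839 0.19615475] 0.01783987487345769
478.5 (232, 187, 26, 31) [[0.52744419 0.04987505 0.03      ]]
```

arm_command:
  increments:
    - {"slide":[-0.001,0.005,0],"yaw":0,"gripper":0}
    - {"slide":[-0.001,0.01,-0.001],"yaw":0,"gripper":0}
    - {"slide":[-0.002,0.015,-0.002],"yaw":0,"gripper":0}
    - {"slide":[-0.002,0.015,-0.002],"yaw":0,"gripper":0}

```text
time_s: 11.0
ee_pos: [0.5062, 0.0587, 0.1941]
eef_rot: [3.14, -0.0, 1.714]
force: [-2.3, 0.2, 6.6]
grip_width: 0.0183
```

```bash
python3 ch.py; python3 - <<'E'
import cv2,numpy as np
a=cv2.imread('pics/s_now.png')
g=cv2.cvtColor(a,cv2.COLOR_BGR2HSV)
# coarse char map: C cheese, W white paper, Y mat, s steel, # black
for r in range(150,228,3):
    l=''
    for c in range(205,285,2):
        h,s,v=g[r,c]; l+='C' if h<17 and s>70 and v>90 else 'Y' if 17<=h<30 and s>90 else '#' if v<60 else 'W' if v>200 else 's'
    print(r,l)
E
```

```text
11.05 [-1.51766662  0.13446022  6.35660882] [0.50622192 0.05865851 0.19413467] 0.018086564694154688
473.5 (232, 188, 27, 31) [[0.52709021 0.05300761 0.03      ]]
150 WWWWWWCCCCCCCCCCss####YssssYYs###ssYYYYY
153 WWWWWWCCCCCCCCCCss###ssssYYsssssssYYYYYY
156 WWWWWWCCCCCCYYYYss###ssssYYYYsssYYYYYYYY
159 WssWWWWWWWWYYYYYss###ssssYYYYssYYYYYYYYY
162 WssWWWWWWYYYYYYYYs###ssssYYYYYYYYYYYYYYY
165 WWssWWsYYYYYYYYYss###ssssYYYYYYYYYYYYYYY
168 WWWsWYYYYYYYYYYssssssssssYYYYYYYYYYYYYYY
171 sssYYYYYYYYYYYYssssssss#sssYYYYYYYYYYYYY
174 sssYYYYYYYYYYYYssssssssssssssssYYYYYYYYY
177 YYYYYYYYYYYYYYYsssssssssssssssssYYYYYYYY
180 YYYYYYYYYYYYYYYsssssssssssssssssYYYYYYYY
183 YYYYYYYYYYYYYWssssssssssssssssssYYYYYYYY
186 YYYYYYYYYYYWWWsssssssssssssssssYYYYYYYYY
189 YYYYYYYYYWWWWWssCCCssssssssssssssYYYYYYY
192 YYYYYYYWWWWWWWsCCYYCYCCsssssssssssYYYYYY
195 YYYYWWWWWWWWWWsCCCYYCCCCCCCssssssssssYYY
198 YYWWWWWWWWWWWWsCCCCCYCCCCCCssssssssssssY
201 WWWWWWWWWWWWWWCCCCCCCCCCCCYsssssssssssss
204 WWWWWWWWWWWWWWYCCCCCCCYCCYsssssssssssssW
207 WWWWWWWWWWWWWsCCCCCCCCCCCCsssssssssssWWW
210 WWWWWWWWWWWWWWCCYCCCCCCCCssssssssssWWWWW
213 WWWWWWWWWWWWWWWWWYYCCCCCYssssssssWWWWWWW
216 WWWWWWWWWWWWWWWWWWWsCCCCYsWsssWWWWWWWWWW
219 WWWWWWWWWWWWWWWWWWWWWWWsWWWsWWWWWWWWWWWW
222 YWWWWWWWWWWWWWWWWWWWWWWWWWWWWWWWWWWWWWWW
225 YYsWWWWWWWWWWWWWWWWWWWWWWWWWWWWWWWWWWWss
```

```bash
python3 - <<'E'
from h import *
s=cam('side');a=.143;o=readout.get_obs()['ee_pos'];G=np.array([o[0],o[1],o[2]+.019])
u=np.array([-np.sin(a),np.cos(a),0]);x=np.array([np.cos(a),np.sin(a),0]);z=np.array([0,0,1.])
for th in(60,68,74,80,86,92):
    t=np.radians(th); y=u*np.cos(t)-z*np.sin(t); n=u*np.sin(t)+z*np.cos(t)
    O=G+.124*y-.038*n
    print(th,'lip',np.round(O+.075*y,3),*[np.round(proj(s,[O+p*x+q*y+r*n])[0]) for p,q,r in((.05,-.075,.026),(-.05,-.075,.026),(.05,.075,.026),(-.05,.075,.026),(-.05,.075,0))])
E
```

```text
60 lip [0.497 0.125 0.022] [228. 174.] [258. 186.] [218. 219.] [246. 233.] [250. 230.]
68 lip [0.501 0.098 0.014] [230. 173.] [260. 185.] [223. 216.] [251. 229.] [255. 225.]
74 lip [0.504 0.077 0.011] [231. 172.] [261. 184.] [227. 212.] [254. 225.] [258. 221.]
80 lip [0.507 0.056 0.011] [232. 171.] [262. 183.] [230. 209.] [258. 221.] [262. 216.]
86 lip [0.51  0.035 0.012] [233. 169.] [262. 182.] [234. 205.] [261. 217.] [265. 211.]
92 lip [0.513 0.014 0.016] [234. 168.] [263. 180.] [237. 200.] [264. 212.] [268. 206.]
```

arm_command:
  increments:
    - {"slide":[-0.001,0.009,-0.001],"yaw":0,"gripper":0}
    - {"slide":[-0.003,0.018,-0.003],"yaw":0,"gripper":0}
    - {"slide":[-0.004,0.026,-0.005],"yaw":0,"gripper":0}
    - {"slide":[-0.005,0.034,-0.007],"yaw":0,"gripper":0}
    - {"slide":[-0.006,0.042,-0.009],"yaw":0,"gripper":0}

```text
time_s: 11.72
ee_pos: [0.5003, 0.101, 0.1852]
eef_rot: [3.14, -0.001, 1.714]
force: [-1.9, 0.4, 6.2]
grip_width: 0.0179
```

```bash
cat > map.py <<'E'
import cv2,numpy as np
a=cv2.imread('pics/s_now.png')
g=cv2.cvtColor(a,cv2.COLOR_BGR2HSV)
for r in range(165,240,3):
    l=''
    for c in range(205,285,2):
        h,s,v=g[r,c]; l+='C' if h<17 and s>70 and v>90 else 'Y' if 17<=h<30 and s>90 else '#' if v<60 else 'W' if v>200 else 's'
    print(r,l)
E
python3 ch.py; python3 map.py
```

```text
11.775 [-2.15157164  1.79277233  7.563156  ] [0.50006263 0.10166859 0.18491381] 0.01828374097302148
426.0 (231, 189, 25, 29) [[0.52818777 0.05727496 0.03      ]]
165 WWssWWsYYYYYss####ssYYssssssssYYYYYYYYYY
168 WWWsWYYYYYYYss###ssssYYYYsssYYYYYYYYYYYY
171 sssYYYYYYYYYss##sssssYYYYssYYYYYYYYYYYYY
174 sssYYYYYYYYYss##sssss#YYYYYYYYYYYYYYYYYY
177 YYYYYYYYYYYYYs##ssssssssssYYYYYYYYYYYYYY
180 YYYYYYYYYYYYYs#sssssssssssssssYYYYYYYYYY
183 YYYYYYYYYYYYYsssssssssssssssssYYYYYYYYYY
186 YYYYYYYYYYYWWsssssssssssssssssYYYYYYYYYY
189 YYYYYYYYYWWWWssCCsssssssssssssssYYYYYYYY
192 YYYYYYYWWWWWWsYCCYCCCsssssssssssssWYYYYY
195 YYYYWWWWWWWWWsYCCCCCCCYCssssssWWssssYYYY
198 YYWWWWWWWWWWWsCCCCYCCCCYYCsssssWsssssssY
201 WWWWWWWWWWWWWsCCCCCCYCCCCCssssssssssssss
204 WWWWWWWWWWWWWsCCCCCCCCCCCCssssssssssssss
207 WWWWWWWWWWWWWsCCCCCCCYYCYCssssssssssssss
210 WWWWWWWWWWWWWYYCCCCCCCCCYsssssssssssssss
213 WWWWWWWWWWWWWWWsYCCCCCCYCsssssssssWWssss
216 WWWWWWWWWWWWWWWWWWWCCCYCYssssssWWWWWWWWW
219 WWWWWWWWWWWWWWWWWWWWWWssWWWsWWWWWWWWWWWW
222 YWWWWWWWWWWWWWWWWWWWWWWWWWWWWWWWWWWWWWWW
225 YYsWWWWWWWWWWWWWWWWWWWWWWWWWWWWWWWWWWWss
228 YYYYsWWWWWWWWWWWWWWWWWWWWWWWWWWWWWWWssYY
231 YYYYYYsWWWWWWWWWWWWWWWWWWWWWWWWWWWWsYYYY
234 YYYYYYYYWWWWWWWWWWWWWWWWWWWWWWWWWsYYYYYW
237 YYYYYYYYYssWWWWWWWWWWWWWWWWWWWWssYYYYYWW
```

arm_command:
  increments:
    - {"slide":[-0.001,0.007,-0.002],"yaw":0,"gripper":0}
    - {"slide":[-0.002,0.013,-0.005],"yaw":0,"gripper":0}
    - {"slide":[-0.003,0.02,-0.007],"yaw":0,"gripper":0}
    - {"slide":[-0.003,0.02,-0.007],"yaw":0,"gripper":0}

```text
time_s: 12.28
ee_pos: [0.4973, 0.1211, 0.1781]
eef_rot: [3.14, -0.001, 1.714]
force: [-1.5, 1.7, 6.1]
grip_width: 0.0182
```

```bash
python3 ch.py; python3 map.py
```

```text
12.325 [-0.80418183  0.43404593  6.62369858] [0.49730357 0.12090798 0.17811599] 0.01796933295844395
247.0 (228, 194, 23, 27) [[0.52826768 0.07565109 0.03      ]]
165 WWssWss##Yss####Y##ss###s#s#ssYYYYYYYYYY
168 WWWsWYYYYYss####sssYY######ssYYYYYYYYYYY
171 sssYYYYYYYss####ssssssss##ssYYYYYYYYYYYY
174 sssYYYYYYYss##ssssssWssssssYYYYYYYYYYYYY
177 YYYYYYYYYYss##sssss#ssssssYYYYYYYYYYYYYY
180 YYYYYYYYYYss##sssss#ssssssYYYYYYYYYYYYYY
183 YYYYYYYYYYYs##ssssssssssssssYYYYYYYYYYYY
186 YYYYYYYYYYYss#sssssssssssssssWYYYYYYYYYY
189 YYYYYYYYYWWWsssssssssssssssssWWWYYYYYYYY
192 YYYYYYYWWWWWssssssssssssssssssWWWWWYYYYY
195 YYYYWWWWWWWWWCssssssssssssssssWWWWWWWYYY
198 YYWWWWWWWWWWYCCCCCsssssssssssssssssssssY
201 WWWWWWWWWWWWCCCYYCCCYsssssssssssssssssss
204 WWWWWWWWWWWWCCCYYYYYCCYYssssssssssssssss
207 WWWWWWWWWWWWsYCCCCCCCYCYssssssssssssssss
210 WWWWWWWWWWWWWCCCCCCCCYCYssssssssssssssss
213 WWWWWWWWWWWWWsCCCCCCYYYYssssssssssssssss
216 WWWWWWWWWWWWWWWWsCCCCYCCssssssssWssssWss
219 WWWWWWWWWWWWWWWWWWWWCYCCssssWWWWWWWsWWss
222 YWWWWWWWWWWWWWWWWWWWWWWWWWWWWWWWWWWWWWWW
225 YYsWWWWWWWWWWWWWWWWWWWWWWWWWWWWWWWWWWWss
228 YYYYsWWWWWWWWWWWWWWWWWWWWWWWWWWWWWWWssYY
231 YYYYYYsWWWWWWWWWWWWWWWWWWWWWWWWWWWWsYYYY
234 YYYYYYYYWWWWWWWWWWWWWWWWWWWWWWWWWsYYYYYW
237 YYYYYYYYYssWWWWWWWWWWWWWWWWWWWWssYYYYYWW
```

arm_command:
  increments:
    - {"slide":[-0.001,0.006,-0.003],"yaw":0,"gripper":0}
    - {"slide":[-0.002,0.012,-0.006],"yaw":0,"gripper":0}
    - {"slide":[-0.002,0.012,-0.006],"yaw":0,"gripper":0}

```text
time_s: 12.7
ee_pos: [0.4954, 0.1331, 0.1721]
eef_rot: [3.14, -0.001, 1.714]
force: [-0.0, 0.8, 4.4]
grip_width: 0.0179
```

```bash
python3 ch.py; python3 map.py
```

```text
12.75 [-0.20918763  1.51056757  5.70778829] [0.49537541 0.13295874 0.17214064] 0.017787737722057922
78.5 (216, 218, 25, 20) [[0.50466303 0.14788103 0.03      ]]
165 WWss###sY#ssY###s############sYYYYYYYYYY
168 WWWs###Ysss#####s###########ssYYYYYYYYYY
171 sssYYYYYYs#####Y#sYs##ss###ssYYYYYYYYYYY
174 sssYYYYYYss###Ysssss######ssYYYYYYYYYYYY
177 YYYYYYYYYss##s#ss#ssssssssYYYYYYYYYYYYYY
180 YYYYYYYYYss##sssss#ssssssWYYYYYYYYYYYYYY
183 YYYYYYYYYss##sssss#ssssssssWYYYYYYYYYYYY
186 YYYYYYYYYss##sssssssssssssssWWYYYYYYYYYY
189 YYYYYYYYYWs##sssssssssssssssWWWWYYYYYYYY
192 YYYYYYYWWWWsssssssssssssssssWWWWWWWYYYYY
195 YYYYWWWWWWWWsssssssssssssssssWWWWWWWWYYY
198 YYWWWWWWWWWWWssssssssssssssssWWWWWWssssY
201 WWWWWWWWWWWWWsssssssssssssssssssssssssss
204 WWWWWWWWWWWWWsssssssssssssssssssssssssss
207 WWWWWWWWWWWWWWsWWWWsssssssssssssssssssss
210 WWWWWWWWWWWWYYCWWWWWWWWsssssssssssssssss
213 WWWWWWWWWWCCYYYYYCWWWWWWssssssssssssssss
216 WWWWWWWWWCYYYCCCCCCCYWWssWssssssssssssss
219 WWWWWWWWYYYYYCYYCYCYYCCWWWWsssssssssWsss
222 YWWWWWWCYYYCYYYYCYYYCCssWWWWWWWWWssWssss
225 YYsWWWCYYYCYYYCYYYYYCssWWWWWWWWWWWWWWWss
228 YYYYsWCCCCYYYCYYYYYCssWWWWWWWWWWWWWWssYY
231 YYYYYYsWsCCCYCYYCCYssWWWWWWWWWWWWWWsYYYY
234 YYYYYYYYWWWsCCCCCCsWWWWWWWWWWWWWWsYYYYYW
237 YYYYYYYYYssWWWWCCssWWWWWWWWWWWWssYYYYYWW
```

arm_command:
  increments:
    - {"slide":[0.003,-0.02,0.008],"yaw":0,"gripper":0}
    - {"slide":[0.006,-0.04,0.014],"yaw":0,"gripper":0}
    - {"slide":[0.009,-0.06,0.019],"yaw":0,"gripper":0}
    - {"slide":[0.012,-0.085,0.024],"yaw":0,"gripper":0}
    - {"slide":[0.016,-0.11,0.026],"yaw":0,"gripper":0}
    - {"slide":[0.02,-0.14,0.026],"yaw":0,"gripper":0}
    - {"slide":[0.024,-0.17,0.028],"yaw":0,"gripper":0}
    - {"slide":[0.028,-0.2,0.03],"yaw":0,"gripper":0}

```text
time_s: 13.75
ee_pos: [0.5229, -0.0684, 0.2011]
eef_rot: [-3.141, -0.001, 1.714]
force: [0.2, -0.2, -2.9]
grip_width: 0.0182
```

```bash
python3 ch.py; python3 - <<'E'
from h import *
s=cam('side')
h=cv2.cvtColor(s['color'],cv2.COLOR_RGB2HSV)
poly=np.zeros((384,512),'uint8');cv2.fillConvexPoly(poly,cv2.convexHull(np.round(proj(s,[[.395,-.04,.016],[.62,-.04,.016],[.62,.17,.016],[.395,.17,.016]])).astype('int32')),1)
m=((h[...,1]>60)&(h[...,0]<30)).astype('uint8')&poly
for q in cv2.findContours(m,cv2.RETR_EXTERNAL,cv2.CHAIN_APPROX_NONE)[0]:
    if cv2.contourArea(q)>100:
        b=cv2.boxPoints(cv2.minAreaRect(q)); print(cv2.contourArea(q),b.round(),plane(s,b,.04).round(3)); M=cv2.moments(q);c=(M['m10']/M['m00'],M['m01']/M['m00']);print(c,plane(s,[c],.036),plane(s,[c],.03))
h2=proj(s,[[.509,.066,.016]]);print(h2)
E
sed -i 's/range(165,240,3)/range(140,246,4)/;s/range(205,285,2)/range(205,330,3)/' map.py; python3 map.py
```

```text
13.8 [ 0.32886289 -3.49561057 -3.60625697] [ 0.52327563 -0.07120999  0.20126508] 0.017891742819071417
563.5 [[214. 226.]
 [231. 204.]
 [251. 219.]
 [234. 241.]] [[0.532 0.182 0.04 ]
 [0.549 0.088 0.04 ]
 [0.463 0.095 0.04 ]
 [0.45  0.186 0.04 ]]
(232.44809228039043, 222.98254954155573) [[0.4984286  0.13822355 0.036     ]] [[0.50172169 0.13502679 0.03      ]]
[[245.39222158 210.70598835]]
140 YYCssCCCCCCCsWWYYsss##ss###YYYYYYYYYYYYYYY
144 YsWWCCCCCCCCCYYYYssssssssYYYYYYYYYYYYYYYYY
148 WWWWCCCCCCCCCYYYYsssssssssssYYYYYYYYYYYYYY
152 WWWWCCCCCCCCYYYYYsssssssssssYYYYYYYYYYYYYY
156 WWWWCCCCYYYYYYYYssssssssssssYYYYYYYYYYYYYY
160 WsWWWWWYYYYYYYYYsssssssssssYYYYYYYYYYYYYYY
164 WsWWWYYYYYYYYYYYsssssssssssYYYYYYYYYYYYYYY
168 WWsWYYYYYYYYYYYYsssssssssssYYYYYYYYYYYYYYY
172 ssYYYYYYYYYYYYYYssssssssssYYYYYYYYYYYYYYWW
176 YYYYYYYYYYYYWWWsssssssssssYYYYYYYYYYYYYYWW
180 YYYYYYYYYYWWWWWsWsssssssssYYYYYYYYYYYYYYWW
184 YYYYYYYYWWWWWWWWsWWsYsssssYYYYYYYYYYYYYYss
188 YYYYYYWWWWWWWWWWWWWWWYYYsYYYYYYYYYYYYYYYss
192 YYYYYWWWWWWWWWWWWWWWWWWYYYYYYYYYYYYYYYYWss
196 YYYWWWWWWWWWWWWWWWWWWWWWWYYYYYYYYYYYYYWWWs
200 YWWWWWWWWWWWWWWWWWWWWWWWWWWYYYYYYYYYYWWWWW
204 WWWWWWWWWWWWWWWWWWWWWWWWWWWWWYYYYYYWWWWWWW
208 WWWWWWWWWWWWWWWWWWWWWWWWWWWWWWWYYYWWWWWWWW
212 WWWWWWWYYYYWWWWWWWWWWWWWWWWWWWsYYWWWWWWWWW
216 WWWWWWYYYYCYYYWWWWWWWWWWWWWWWsYYWWWWWWWWWW
220 WWWWWCYYYYYYCYYsWWWWWWWWWWWsYYYWWWWWWWWWWW
224 YsWWYYYCYYYYYYssWWWWWWWWWWsYYWWWWWWWWWWWWW
228 YYYsCCYYCCYYYssWWWWWWWWWsYYYWWWWWWWWWWWWWW
232 YYYYsWsCCYYCssWWWWWWWWWsYYYWWWWWWWWWWWWWWW
236 YYYYYYsWWsCssWWWWWWWWsYYYYWWWWWWWWWWWWWWWW
240 YYYYYYYYWWWWWWWWWWWWsYYYYWWWWWWWWWWWWWWWWW
244 YYYYYYYYYsWWWWWWWWsYYYYWWWWWWWWWWWWWWWWWWW
```

arm_command:
  increments:
    - {"slide":[0.002,-0.012,0.002],"yaw":0,"gripper":0}
    - {"slide":[0.004,-0.025,0.003],"yaw":0,"gripper":0}
    - {"slide":[0.006,-0.04,0.003],"yaw":0,"gripper":0}
    - {"slide":[0.008,-0.055,0.003],"yaw":0,"gripper":0}
    - {"slide":[0.01,-0.07,0.003],"yaw":0,"gripper":0}
    - {"slide":[0.011,-0.08,0.003],"yaw":0,"gripper":0}
    - {"slide":[0.012,-0.085,0.003],"yaw":0,"gripper":0}

```text
time_s: 14.72
ee_pos: [0.535, -0.1534, 0.2044]
eef_rot: [-3.141, -0.0, 1.713]
force: [-0.6, -0.6, -2.4]
grip_width: 0.018
```

```bash
cat > top.py <<'E'
from h import *
t=cam('top','t_now');o=readout.get_obs();print(o['time_s'],o['force'],o['ee_pos'])
h=cv2.cvtColor(t['color'],cv2.COLOR_RGB2HSV)
for r in range(152,244,3):
    print(r,''.join('C' if h[r,c,0]<30 and h[r,c,1]>60 and h[r,c,2]>70 and not(18<=h[r,c,0] and h[r,c,1]>150) else 'Y' if h[r,c,1]>110 else '#' if h[r,c,2]<70 else 'W' if h[r,c,2]>165 else 's' for c in range(195,280,2)))
E
python3 top.py
```

```text
14.775 [-0.50486489  1.13910653 -3.35613075] [ 0.53508499 -0.15355144  0.20436539]
152 CCCCCCCCCCCCCCCCCCCCCCCCCCCCCCCCCCCCCCCCCCC
155 CCCCCCCCCCCCCCCCCCCCCCCCCCCCCCCCCCCCCCCCCCC
158 CCCCCCCCCCCCCCCCCCCCCCCCCCCCCCCCCCCCCCCCCCC
161 CCCCWWWWWWWWWWWWWWWWWWWWWWWWWWWWWWWWWWsCCCC
164 CCCCWWWWWWWWWWWWWWWWWWWWWWWWWWWWWWWWWWsCCCC
167 CCCCWWWWWWWWWWWWWWWWWWWWWWWWWWWWWWWWWWsCCCC
170 CCCCWWWWWWWWWWWWWWWWWWWWWWWWWWWWWWWWWWsCCCC
173 CCCCWWWWWWWWWWWWWWWWWWWWWWWWWWWWWWWWWWsCCCC
176 CCCCWWWWWWWWWWWWWWWWWWWWWWWWWWWWWWWWWWsCCCC
179 CCCCWWWWWWWWWWWWWWWWWWWWWWWWWWWWWWWWWWsCCCC
182 CCCCWWWWWWWWWWWWWWWWWWWWWWWWWWWWWWWWWWsCCCC
185 CCCsWWWWWWWWWCWWWWWWWWWWWWWWWWWWWWWWWWsCCCC
188 CCCCWWCCCCCCCCCsWWWWWWWWWWWWWWWWWWWWWWsCCCC
191 CCCCCCCCCCCCCCCsWWWWWWWWWWWWWWWWWWWWWWsCCC#
194 CCCCCCCCCCCCCCCssWWWWWWWWWWWWWWWWWWWWWsCC##
197 CCCCCCCCCCCCCCCCsWWWWWWWWWWWWWWWWWWWWWsCC##
200 CCCWCCCCCCCCCCCCssWWWWWWWWWWWWWWWWWWWWsC###
203 CCCWCCCCCCCCCCCCssWWWWWWWWWWWWWWWWWWWWs###s
206 CCCWWCCCCCCCCCCCCsWWWWWWWWWWWWWWWWWWWWs##ss
209 CCCWWCCCCCCCssssssWWWWWWWWWWWWWWWWWWWWs###C
212 CCCWWsssssssWWWWWWWWWWWWWWWWWWWWWWWWWs###CC
215 CCCWWWWWWWWWWWWWWWWWWWWWWWWWWWWWWWWWWs###ss
218 CCCWWWWWWWWWWWWWWWWWWWWWWWWWWWWWWWWWWs##CCs
221 CCCWWWWWWWWWWWWWWWWWWWWWWWWWWWWWWWWWs##ssCC
224 CCCWWWWWWWWWWWWWWWWWWWWWWWWWWWWWWWWWs##CCsC
227 CCCWWWWWWWWWWWWWWWWWWWWWWWWWWWWWWWWs###sCsC
230 CCCCssssssssssssssssssssssssssssssss##sCCCC
233 CCCCCCCCCCCCCCCCCCCCCCCCCCCCCCCCCCC###CCCss
236 CCCCCCCCCCCCCCCCCCCCCCCCCCCCCCCCWWC##sCCCCC
239 CCCCCCCCCCCCCssWWsWsssssssWWWWWsWss#sCCCCCC
242 sWWWsWsWWssWWWssssssWsWssWssWWWWss##sCsCCCs
```

```bash
python3 - <<'E'
from h import *
t=cam('top');h=cv2.cvtColor(t['color'],cv2.COLOR_RGB2HSV);H,S,V=[h[...,i] for i in range(3)]
wh=((S<60)&(V>120)).astype('uint8');win=np.zeros_like(wh);win[155:235,198:275]=1
k=max(cv2.findContours(wh&win,cv2.RETR_EXTERNAL,cv2.CHAIN_APPROX_NONE)[0],key=cv2.contourArea)
P=plane(t,cv2.boxPoints(cv2.minAreaRect(k)),.016)[:,:2]; print('paper',P.round(4).tolist(),P.mean(0))
for r in (186,192,198,204,209): print(r,[tuple(int(v) for v in h[r,c]) for c in range(198,210)])
for s0 in (110,130):
    m=((H<30)&(S>60)&(S<s0)).astype('uint8');w2=np.zeros_like(m);w2[180:216,200:236]=1
    for q in cv2.findContours(m&w2,cv2.RETR_EXTERNAL,cv2.CHAIN_APPROX_NONE)[0]:
        if cv2.contourArea(q)>150:
            r=cv2.minAreaRect(q);p=plane(t,cv2.boxPoints(r),.04)[:,:2];print(s0,r,p.round(3).tolist(),p.mean(0),np.linalg.norm(p-np.roll(p,1,0),axis=1))
E
```

```text
paper [[0.4004, 0.1904], [0.643, 0.1711], [0.6178, -0.0651], [0.3763, -0.0374]] [0.50936454 0.06476369]
186 [(20, 139, 97), (20, 139, 90), (19, 105, 92), (19, 41, 130), (0, 6, 170), (130, 4, 183), (140, 4, 182), (165, 3, 183), (165, 3, 180), (0, 4, 181), (6, 7, 181), (5, 9, 178)]
192 [(20, 133, 174), (20, 131, 171), (18, 120, 160), (15, 104, 164), (15, 98, 166), (15, 100, 164), (15, 98, 166), (15, 98, 166), (15, 99, 165), (15, 99, 165), (15, 99, 167), (15, 100, 164)]
198 [(21, 135, 174), (20, 134, 171), (19, 106, 164), (17, 63, 167), (14, 81, 169), (15, 95, 166), (15, 101, 167), (15, 101, 166), (15, 97, 168), (15, 99, 167), (15, 100, 166), (15, 100, 166)]
204 [(21, 134, 175), (21, 131, 173), (19, 87, 173), (13, 17, 178), (0, 11, 179), (13, 55, 172), (15, 92, 167), (15, 98, 166), (15, 99, 165), (15, 99, 167), (14, 100, 166), (15, 98, 167)]
209 [(21, 133, 174), (21, 125, 175), (20, 78, 177), (14, 15, 182), (143, 6, 184), (0, 7, 181), (14, 49, 173), (15, 88, 168), (15, 98, 166), (15, 100, 164), (15, 98, 161), (15, 96, 162)]
110 ((213.0174560546875, 199.84913635253906), (28.963817596435547, 27.515628814697266), 87.1375961303711) [[0.541, 0.183], [0.538, 0.094], [0.442, 0.096], [0.445, 0.184]] [0.49147667 0.13929579] [0.09597332 0.08958922 0.0960038  0.08831089]
130 ((213.5, 197.5), (27.0, 35.0), 0.0) [[0.445, 0.184], [0.561, 0.178], [0.554, 0.09], [0.438, 0.098]] [0.49928023 0.13723396] [0.08670471 0.11618936 0.08823073 0.11614478]
```

arm_command:
  increments:
    - {"slide":[-0.012,0,0],"yaw":0,"gripper":0}
    - {"slide":[-0.03,0,0],"yaw":0,"gripper":0}
    - {"slide":[-0.045,0,0],"yaw":0,"gripper":0}
    - {"slide":[-0.051,0,-0.008],"yaw":0,"gripper":0}
    - {"slide":[-0.051,0,-0.016],"yaw":0,"gripper":0}
    - {"slide":[-0.051,0,-0.022],"yaw":0,"gripper":0}
    - {"slide":[-0.051,0,-0.026],"yaw":0,"gripper":0}
    - {"slide":[-0.051,0,-0.026],"yaw":0,"gripper":0}

```text
time_s: 15.82
ee_pos: [0.484, -0.1527, 0.178]
eef_rot: [-3.141, -0.0, 1.714]
force: [0.4, 0.2, -4.0]
grip_width: 0.0175
```

```bash
python3 - <<'E'
from h import *
s=cam('side','s_now');o=readout.get_obs();print(o['force'],o['moment'],o['ee_pos']);a=.143;G=o['ee_pos']+[0,0,.019]
u=np.array([-np.sin(a),np.cos(a),0]);x=np.array([np.cos(a),np.sin(a),0]);z=np.array([0,0,1.])
for th in(64,70,76,82):
    t=np.radians(th); y=u*np.cos(t)-z*np.sin(t); n=u*np.sin(t)+z*np.cos(t)
    O=G+.119*y-.038*n
    print(th,'lip',np.round(O+.075*y,3),*[np.round(proj(s,[O+p*x+q*y+r*n])[0]) for p,q,r in((.05,-.075,.026),(-.05,-.075,.026),(.05,.075,.026),(-.05,.075,.026),(-.05,.075,0))])
g=cv2.cvtColor(cv2.imread('pics/s_now.png'),cv2.COLOR_BGR2HSV)
for r in range(120,190,3):
    print(r,''.join('Y' if 14<=g[r,c,0]<32 and g[r,c,1]>90 else '#' if g[r,c,2]<60 else 'W' if g[r,c,2]>200 else 's' for c in range(240,340,2)))
E
```

```text
[ 0.07001968 -0.22886951 -2.65011012] [-0.01246004 -0.00560684 -0.00484308] [ 0.48410805 -0.15272376  0.17832322]
64 lip [ 0.477 -0.102  0.006] [279. 141.] [307. 151.] [269. 183.] [295. 194.] [298. 192.]
70 lip [ 0.48  -0.122  0.002] [280. 140.] [308. 151.] [271. 181.] [298. 192.] [301. 189.]
76 lip [ 0.483 -0.143 -0.   ] [280. 140.] [309. 150.] [274. 178.] [300. 189.] [303. 185.]
82 lip [ 0.486 -0.163 -0.   ] [281. 139.] [309. 149.] [277. 175.] [303. 185.] [306. 181.]
120 sWWWWWWWWWWWWWWWWYYYYYYYYss###sssYYYYsssssWWWWWsss
123 WWWWWWWWWWWWWWWYYYYYYYYYYs###sssYYYYYYsssWWWWssYss
126 WWWWWWWWWWWWWYYYYYYssYs#Ys###sssYYYYYYYsYYYWWssYss
129 WWWWWWWWWWWWYYY#ss##YsYsss###sssYYYYYYYYYYYYYYYYss
132 WWWWWWWWWWYYYYY##sY#sYsYss###sssYYYYYYYYYYYYYYYYss
135 WWWWWWWWYYYYYYYY#####sssss###sssYYYYYYYYYYYYYYYYss
138 WWWWWWYYYYYYYYYY#####sssssss#ssYYYYYYYYYYYYYYYYYss
141 YsWWYYYYYYYYYYYYY###YsssssssssssssYYYYYYYYYYYYYYss
144 YsYYYYYYYYYYYYYYYYYYYssssssssssssssssYYYYYYYYYYYss
147 YYYYYYYYYYYYYYYYYYYYsssssssssssssssssYYYYYYYYYYYss
150 YYYYYYYYYYYYYYYYYYYYssssssssssssssssYYYYYYYYYYYYss
153 YYYYYYYYYYYYYYYYYYYYssssssssssssssssYYYYYYYYYYYYss
156 YYYYYYYYYYYYYYYYYYYYssssssssssssssssYYYYYYYYYYYYss
159 YYYYYYYYYYYYYYYYYYYssssssssssssssssYYYYYYYYYYYYYss
162 YYYYYYYYYYYYYYYYYYYssssssssssssssssYYYYYYYYYYYYYss
165 YYYYYYYYYYYYYYYYYYYssssssssssssssssYYYYYYYYYYYYYss
168 YYYYYYYYYYYYYYYYYYYsssssssssssssssYYYYYYYYYYYsssss
171 YYYYYYYYYYYYYYYYYYssssssssssssssssYYYYYYYYYWWWWWss
174 YYWWYYYYYYYYYYYYYYsYYsssssssssssssYYYYYYYYWWWWWWss
177 WWWWWWYYYYYYYYYYYYYYYYYYYssssssssYYYYYYYYYWWWWWWss
180 WWWWWWWWWYYYYYYYYYYYYYYYYYYYsssssYYYYYYYYYsWWWWWss
183 WWWWWWWWWWWYYYYYYYYYYYYYYYYYYYYssYYYYYYYYYssWWWWss
186 WWWWWWWWWWWWWYYYYYYYYYYYYYYYYYYYYYYYYYYYYYssssssss
189 WWWWWWWWWWWWWWWYYYYYYYYYYYYYYYYYYYYYYYYYYYssssssss
```

arm_command:
  increments:
    - {"slide":[0.001,-0.01,-0.002],"yaw":0,"gripper":0}
    - {"slide":[0.003,-0.02,-0.003],"yaw":0,"gripper":0}
    - {"slide":[0.005,-0.036,-0.005],"yaw":0,"gripper":0}
    - {"slide":[0.008,-0.053,-0.009],"yaw":0,"gripper":0}
    - {"slide":[0.01,-0.07,-0.014],"yaw":0,"gripper":0}
    - {"slide":[0.012,-0.086,-0.02],"yaw":0,"gripper":0}
    - {"slide":[0.015,-0.101,-0.028],"yaw":0,"gripper":0}
    - {"slide":[0.015,-0.101,-0.028],"yaw":0,"gripper":0}

```text
time_s: 16.88
ee_pos: [0.4993, -0.256, 0.1505]
eef_rot: [3.141, 0.002, 1.712]
force: [1.3, -2.4, 5.2]
grip_width: 0.0176
```

```bash
cat > tr.py <<'E'
from h import *
import sys
s=cam('side','s_now');o=readout.get_obs();print(o['time_s'],o['force'],o['moment'],o['ee_pos']);a=.143;G=o['ee_pos']+[0,0,.019]
u=np.array([-np.sin(a),np.cos(a),0]);x=np.array([np.cos(a),np.sin(a),0]);z=np.array([0,0,1.])
for th in map(float,sys.argv[1:]):
    t=np.radians(th); y=u*np.cos(t)-z*np.sin(t); n=u*np.sin(t)+z*np.cos(t)
    O=G+.119*y-.038*n
    print(th,'lip',np.round(O+.075*y,3),*[np.round(proj(s,[O+p*x+q*y+r*n])[0]) for p,q,r in((.05,-.075,.026),(-.05,-.075,.026),(.05,.075,.026),(-.05,.075,.026),(-.05,.075,0))])
g=cv2.cvtColor(cv2.imread('pics/s_now.png'),cv2.COLOR_BGR2HSV)
for r in range(120,190,3):
    print(r,''.join('Y' if 14<=g[r,c,0]<32 and g[r,c,1]>90 else '#' if g[r,c,2]<60 else 'W' if g[r,c,2]>200 else 's' for c in range(260,340,2)))
E
python3 tr.py 30 45 60 75
```

```text
16.925 [ 0.16411847 -2.90660981  4.12365662] [-0.54296234 -0.16523335 -0.02141258] [ 0.49934395 -0.25558974  0.15067959]
30.0 lip [ 0.478 -0.108  0.04 ] [290. 131.] [317. 140.] [271. 171.] [298. 181.] [300. 184.]
45.0 lip [ 0.484 -0.146  0.006] [291. 131.] [318. 140.] [276. 173.] [302. 183.] [304. 183.]
60.0 lip [ 0.49  -0.192 -0.017] [293. 130.] [320. 140.] [281. 171.] [307. 181.] [309. 179.]
75.0 lip [ 0.497 -0.242 -0.028] [294. 129.] [321. 138.] [287. 166.] [312. 176.] [315. 173.]
120 WWWWWWWYYYYYYYYYYYYYYYs#Y#sssWWsssssssss
123 WWWWWYYYYYYYYYYYYYYYYss###ssYYWsssssssss
126 WWWYYYYYYssYs#YYYYsssssss#ssYYYYssssssss
129 WsYYY#sY##YsYsYYYssssssssssYYYYYssssssss
132 YYYYY##YY#sssY#YYssssssssssssssYssssssss
135 YYYYYY#####s####ssssssssssssssssssssssss
138 YYYYYY##########ssssssssssssssssssssssss
141 YYYYYYY###YYYYYYsssssssssssssssYssssssss
144 YYYYYYYYYYYYYYYssssssssssssssssYssssssss
147 YYYYYYYYYYYYYYYsssssssssssssssYYssssssss
150 YYYYYYYYYYYYYYssssssssssssssssYYssssssss
153 YYYYYYYYYYYYYYsssssssssssssssYYYYsssssss
156 YYYYYYYYYYYYYssssssssssssssssYYYYsssssss
159 YYYYYYYYYYYYYsssssssssssssssYYYYYsssssss
162 YYYYYYYYYYYYssssssssssssssssYYYYYsssssss
165 YYYYYYYYYYYYsYsssssssssssssYYYYYYsssssss
168 YYYYYYYYYYYYYYYYYYsssssssssYYYYYYsssssss
171 YYYYYYYYYYYYYYYYYYYYYsssssYYYYYYYsssssss
174 YYYYYYYYYYYYYYYYYYYYYYYYYsYYYYYYWsssssss
177 YYYYYYYYYYYYYYYYYYYYYYYYYYYYYYYYWsssssss
180 YYYYYYYYYYYYYYYYYYYYYYYYYYYYYYYYssssssss
183 sYYYYYYYYYYYYYYYYYYYYYYYYYYYYYYYssssssss
186 WWWYYYYYYYYYYYYYYYYYYYYYYYYYYYYYssssssss
189 WWWWWYYYYYYYYYYYYYYYYYYYYYYYYYYYssssssss
```

```bash
python3 - <<'E'
from h import *
s=cam('side');a=.143;o=readout.get_obs();G=o['ee_pos']+[0,0,.019]
u=np.array([-np.sin(a),np.cos(a),0]);x=np.array([np.cos(a),np.sin(a),0]);z=np.array([0,0,1.])
for uv,zz in(((310.5,175.5),0),((310.5,175.5),.01),((284,165),.01),((284,165),.018)):
    p=plane(s,[uv],zz)[0]; d=p-G; print(uv,zz,p.round(4),'along',d@u,'lat',d@x)
# fit tilt and grip offset (along handle) to 4 corners
from scipy.optimize import least_squares
obs=np.array([[295,126],[322,134.5],[284,165],[310,174.5]])
def f(v):
    th,gy,gz=v; y=u*np.cos(th)-z*np.sin(th); n=u*np.sin(th)+z*np.cos(th);O=G+gy*y-gz*n
    return (proj(s,[O+p*x+q*y+.026*n for p,q in((.05,-.075),(-.05,-.075),(.05,.075),(-.05,.075))])-obs).ravel()
r=least_squares(f,[.9,.12,.038]);print(np.degrees(r.x[0]),r.x[1:],r.fun.round(1))
th,gy,gz=r.x;y=u*np.cos(th)-z*np.sin(th); n=u*np.sin(th)+z*np.cos(th);print('lip',G+(gy+.075)*y-gz*n)
E
```

```text
(310.5, 175.5) 0 [ 0.4396 -0.2033  0.    ] along 0.05988708039897265 lat -0.05176261403579195
(310.5, 175.5) 0.01 [ 0.4349 -0.1946  0.01  ] along 0.06921872449122979 lat -0.055118772301542406
(284, 165) 0.01 [ 0.5373 -0.1809  0.01  ] along 0.06820223764561242 lat 0.04815131631139539
(284, 165) 0.018 [ 0.5327 -0.174   0.018 ] along 0.07567629851909886 lat 0.0445778795740462
64.70822863422522 [0.10350262 0.04433522] [-0.2 -0.8 -0.1 -0.   0.5  0.3  0.1  0.7]
lip [ 0.4941659  -0.2194259  -0.01054819]
```

arm_command:
  increments:
    - {"slide":[0.003,-0.018,-0.006],"yaw":0,"gripper":0}
    - {"slide":[0.005,-0.034,-0.014],"yaw":0,"gripper":0}
    - {"slide":[0.007,-0.046,-0.023],"yaw":0,"gripper":0}
    - {"slide":[0.008,-0.058,-0.032],"yaw":0,"gripper":0}
    - {"slide":[0.01,-0.069,-0.043],"yaw":0,"gripper":0}
    - {"slide":[0.011,-0.08,-0.054],"yaw":0,"gripper":0}
    - {"slide":[0.011,-0.08,-0.054],"yaw":0,"gripper":0}

```text
time_s: 17.85
ee_pos: [0.5097, -0.3343, 0.0954]
eef_rot: [-3.141, -0.001, 1.713]
force: [-0.3, 0.4, -1.1]
grip_width: 0.0172
```

```bash
python3 tr.py 20 30 40
```

```text
17.9 [ 0.10087371  0.35400005 -2.10780943] [ 0.08449545 -0.08409094  0.01325962] [ 0.50986591 -0.33384239  0.09605262]
20.0 lip [ 0.486 -0.166  0.013] [299. 130.] [325. 139.] [280. 165.] [306. 175.] [307. 178.]
30.0 lip [ 0.489 -0.186 -0.015] [299. 131.] [325. 140.] [282. 168.] [308. 178.] [309. 180.]
40.0 lip [ 0.492 -0.211 -0.039] [300. 131.] [326. 140.] [284. 170.] [310. 179.] [311. 180.]
120 WWWWWWWYYYYYYYYYYYYYYYYYYYssss########ss
123 WWWWWYYYYYYYYYYYYYYYYYYYYYs#Ys########ss
126 WWWYYYYYYssss#YYYYYYYYsssYs##ss######sss
129 WsYYY#ss##YsYs#YYYYYYssssssssss#######s#
132 YYYYY##sY#sssY#YYYYYsssssssssss#######s#
135 YYYYYY#####s####YYYYsssssssssss#######ss
138 YYYYYY##########YYYssssssssssss#######ss
141 YYYYYYY###YYYYYYYYsssssssssssss#######ss
144 YYYYYYYYYYYYYYYYYssssssssssssss########s
147 YYYYYYYYYYYYYYYYsssssssssssssss########s
150 YYYYYYYYYYYYYYYYssssssssssssssss#####s#s
153 YYYYYYYYYYYYYYYsssssssssssssssss######ss
156 YYYYYYYYYYYYYYssssssssssssssssss#######s
159 YYYYYYYYYYYYYsssssssssssssssssYs#######s
162 YYYYYYYYYYYYYYsssssssssssssssYYs#######s
165 YYYYYYYYYYYYYYYYssWsssssssssYYYs#######s
168 YYYYYYYYYYYYYYYYYYYYssssssssYYYss#######
171 YYYYYYYYYYYYYYYYYYYYYYYYsssYYYYss#######
174 YYYYYYYYYYYYYYYYYYYYYYYYYYYYYYYss#######
177 YYYYYYYYYYYYYYYYYYYYYYYYYYYYYYYYs#######
180 YYYYYYYYYYYYYYYYYYYYYYYYYYYYYYYYs#######
183 sYYYYYYYYYYYYYYYYYYYYYYYYYYYYYYYs#######
186 WWWYYYYYYYYYYYYYYYYYYYYYYYYYYYYYss######
189 WWWWWYYYYYYYYYYYYYYYYYYYYYYYYYYYs#######
```

arm_command:
  increments:
    - {"slide":[0.001,-0.01,-0.012],"yaw":0,"gripper":0}
    - {"slide":[0.003,-0.018,-0.025],"yaw":0,"gripper":0}
    - {"slide":[0.004,-0.025,-0.039],"yaw":0,"gripper":0}
    - {"slide":[0.005,-0.031,-0.053],"yaw":0,"gripper":0}
    - {"slide":[0.005,-0.035,-0.065],"yaw":0,"gripper":0}
    - {"slide":[0.006,-0.038,-0.075],"yaw":0,"gripper":0}
    - {"slide":[0.006,-0.038,-0.075],"yaw":0,"gripper":0}

```text
time_s: 18.77
ee_pos: [0.5161, -0.3728, 0.0223]
eef_rot: [3.141, 0.002, 1.713]
force: [-4.0, 2.5, 6.6]
grip_width: 0.0179
```

```bash
python3 tr.py 0 5 10|head -5; python3 - <<'E'
from h import *
w=cam('wrist','w_now');h=cv2.cvtColor(w['color'],cv2.COLOR_RGB2HSV)
for r in range(0,300,8): print(r,''.join('Y' if 14<=h[r,c,0]<32 and h[r,c,1]>110 else '#' if h[r,c,2]<60 else 'W' if h[r,c,2]>200 else 's' for c in range(100,420,5)))
E
```

```text
18.825 [-2.99018014 -1.06357824  6.64818862] [-0.29111535  0.64358743  0.05591578] [ 0.51619869 -0.37265216  0.02221794]
0.0 lip [ 0.489 -0.181  0.003] [302. 138.] [326. 147.] [283. 162.] [309. 172.] [308. 177.]
5.0 lip [ 0.489 -0.185 -0.014] [302. 138.] [326. 147.] [283. 165.] [309. 175.] [308. 180.]
10.0 lip [ 0.49 -0.19 -0.03] [302. 139.] [326. 148.] [283. 168.] [309. 178.] [309. 182.]
120 WWWWWssYYYYYYYYYYYYYYYYYYYYs######ssssss
0 YYYYYYYYYYYYYYssssssssssssssssssssssssssssssss#ssYYYYYYYYYYYYYYY
8 YYYYYYYYYYYYYYssssssssssssssssssssssssssssssss#sWYYYYYYYYYYYYYYY
16 YYYYYYYYYYYYYYssssssssssssssssssssssssssssssss#sWYYYYYYYYYYYYYYY
24 YYYYYYYYYYYYYYssssssssssssssssssssssssssssssss#sWYYYYYYYYYYYYYYY
32 YYYYYYYYYYYYYYssssssssssssssssssssssssssssssss#sYYYYYYYYYYYYYYYY
40 YYYYYYYYYYYYYYssssssssssssssssssssssssssssssss#sYYYYYYYYYYYYYYYY
48 YYYYYYYYYYYYYYYsssssssssssssssssssssssssssssss#sYYYYYYYYYYYYYYYY
56 YYYYYYYYYYYYYYYsssssssssssssssssssssssssssssss#sYYYYYYYYYYYYYYYY
64 YYYYYYYYYYYYYYYsssssssssssssssssssssssssssssss#sYYYYYYYYYYYYYYYY
72 YYYYYYYYYYYYYYYssssssssssssssssssssssssssssss##sYY
[... 1243 characters left out ...]
YYYYYYYYYY
224 YYYYYYYYYYYYYYYYYYYYYYYYYsss#sssss#sssYYYYYYYYYYYYYYYYYYYYYYYYYY
232 YYYYYYYYYYYYYYYYYYYYYYYYssss#######ssssYYYYYYYYYYYYYYYYYYYYYYYYY
240 YYYYYYYYYYYYYYYYYYYYYYYYssss#######ssssYYYYYYYYYYYYYYYYYYYYYYYYY
248 YYYYYYYYYYYYYYYYYYYYYYY#sss#########ss##YYYYYYYYYYYYYYYYYYYYYYYY
256 YYYYYYYYYY###############ss#Y##s##Y#ss###############YYYYYYYYYYY
264 YYYYYYYY################YssYY#####Y#ssY################YYYYYYYYY
272 YYYYYYY################YYss#Y#####Y#ssYY################YYYYYYYY
280 ##sss##################Ys#############YY##################ssssss
288 ###ss##################YsssssssssssssssY#################sssssss
296 ####ss#################YsssssssssssssssY#################sssssss
```

arm_command:
  increments:
    - {"slide":[0,0,0],"yaw":0,"gripper":0.4}
    - {"slide":[0,0,0],"yaw":0,"gripper":0.4}
    - {"slide":[0,0,0],"yaw":0,"gripper":0.4}
    - {"slide":[0,0,0],"yaw":0,"gripper":0.4}

```text
time_s: 19.38
ee_pos: [0.516, -0.3717, 0.0214]
eef_rot: [3.142, 0.0, 1.714]
force: [0.8, -1.9, -0.9]
grip_width: 0.0378
```

```bash
python3 - <<'E'
from h import *
w=cam('wrist','w_now');o=readout.get_obs();print(o['ee_pos'],o['force'],o['eef_rot'])
g=w['color'].astype(int);h=cv2.cvtColor(w['color'],cv2.COLOR_RGB2HSV)
m=((h[...,1]<80)).astype('uint8');m[235:]=0
q=max(cv2.findContours(m,cv2.RETR_EXTERNAL,cv2.CHAIN_APPROX_NONE)[0],key=cv2.contourArea)
print(cv2.boundingRect(q))
for r in(20,100,200): c=np.where(m[r,100:420])[0]+100; print(r,c.min(),c.max(),plane(w,[[c.min(),r],[c.max(),r]],.026).round(4).tolist())
for c in(190,215,295,315): r=np.where(m[:230,c])[0].max(); print(c,r,plane(w,[[c,r]],.026).round(4))
for r in(236,244): c=np.where((h[r,200:330,2]<60))[0]+200; print(r,c.min(),c.max(),plane(w,[[(c.min()+c.max())/2,r]],.035).round(4))
E
```

```text
[ 0.51599744 -0.37170817  0.02135066] [ 0.07499805 -1.37622117  0.10572909] [-3.14154655e+00 -6.17174127e-05  1.71381555e+00]
(169, 0, 173, 235)
20 169 340 [[0.4477, -0.2505, 0.026], [0.5459, -0.2365, 0.026]]
100 173 336 [[0.454, -0.295, 0.026], [0.5522, -0.281, 0.026]]
200 180 419 [[0.4634, -0.3574, 0.026], [0.6214, -0.335, 0.026]]
190 217 [[ 0.471  -0.3683  0.026 ]]
215 229 [[ 0.4885 -0.3744  0.026 ]]
295 229 [[ 0.542  -0.3667  0.026 ]]
315 216 [[ 0.5536 -0.3557  0.026 ]]
236 220 290 [[ 0.5154 -0.3718  0.035 ]]
244 217 293 [[ 0.5162 -0.3773  0.035 ]]
```

arm_command:
  increments:
    - {"slide":[0.002,-0.014,0],"yaw":0,"gripper":0.4}
    - {"slide":[0.005,-0.028,-0.003],"yaw":0,"gripper":0.4}
    - {"slide":[0.005,-0.028,-0.004],"yaw":0,"gripper":0.4}
    - {"slide":[0.005,-0.028,-0.004],"yaw":0,"gripper":0.1}
    - {"slide":[0.005,-0.028,-0.004],"yaw":0,"gripper":0}
    - {"slide":[0.005,-0.028,-0.004],"yaw":0,"gripper":0}
    - {"slide":[0.005,-0.028,-0.004],"yaw":0,"gripper":0}
    - {"slide":[0.005,-0.028,-0.004],"yaw":0,"gripper":0}
  grip_force: 60

```text
time_s: 20.42
ee_pos: [0.5209, -0.3995, 0.0175]
eef_rot: [-3.141, -0.0, 1.714]
force: [-1.0, 1.5, 0.6]
grip_width: 0.0174
```

arm_command:
  increments:
    - {"slide":[0,0,0.015],"yaw":0,"gripper":0}
    - {"slide":[0,0,0.04],"yaw":0,"gripper":0}
    - {"slide":[0,0,0.065],"yaw":0,"gripper":0}
    - {"slide":[0,0,0.09],"yaw":0,"gripper":0}
    - {"slide":[0,0,0.115],"yaw":0,"gripper":0}
    - {"slide":[0,0,0.14],"yaw":0,"gripper":0}
    - {"slide":[0,0,0.14],"yaw":0,"gripper":0}

```text
time_s: 21.3
ee_pos: [0.5216, -0.4003, 0.16]
eef_rot: [3.139, 0.003, 1.714]
force: [-0.3, -0.0, -2.8]
grip_width: 0.0173
```

```bash
cat > wr.py <<'E'
from h import *
w=cam('wrist','w_now');o=readout.get_obs();print(o['time_s'],o['ee_pos'],o['force'],o['moment'],o['eef_rot'],o['grip_width'])
h=cv2.cvtColor(w['color'],cv2.COLOR_RGB2HSV)
for r in range(0,300,9): print(r,''.join('Y' if 14<=h[r,c,0]<32 and h[r,c,1]>110 else '#' if h[r,c,2]<60 else 'W' if h[r,c,2]>200 else 's' for c in range(150,360,4)))
E
python3 wr.py
```

```text
21.35 [ 0.52112608 -0.39990204  0.15811756] [-0.43166962  0.05474724 -3.45584892] [-0.30600302 -0.14692521  0.01397716] [3.14061258e+00 1.28068396e-03 1.71380028e+00] 0.017229385628250986
0 YYYYsssssssssssssssssssWssWWWWWWWWWWWWWWWWsss##WWYYYY
9 YYYYYssssssssssssssssssWssWWWWWWWWWWWWWWWWsss##WYYYYY
18 YYYYYssssssssssssssssssWssWWWWWWWWWWWWWWWWsss#sWYYYYY
27 YYYYYssssssssssssssssssWssWWWWWWWWWWWWWWWWsss#sWYYYYY
36 YYYYYssssssssssssssssssWssWWWWWWWWWWWWWWWWsss#sWYYYYY
45 YYYYYssssssssssssssssssWssWWWWWWWWWWWWWWWWsss#sWYYYYY
54 YYYYYssssssssssssssssssWssWWWWWWWWWWWWWWWWsss#sWYYYYY
63 YYYYYssssssssssssssssssWssWWWWWWWWWWWWWWWWsss#sWYYYYY
72 YYYYYsssssssssssssssssssssssssWWWWWsWWWWWsss##sWYYYYY
81 YYYYYssssssssssssssssssssssssssWssWsWsssWsss##sWYYYYY
90 YYYYYYssssssssssssssssssssssssssssssWsssssss##sWYYYYY
99 YYYYYYssssssssssssssssssssssssssssssssssssss##sYYYYYY
108 YYYYYYssssssssssssssssssssssssssssssssssssss##sYYYY##
117 YYYYYYssssssssssssssssssssssssssssssssssssss#ssYY####
126 YYYYYYssssssssssssssssssssssssssssssssssssss#ss#####Y
135 YYYYYYssssssssssssssssssssssssssssssssssssss#ssY###Y
[... 345 characters left out ...]
YYYY
198 YYYYYYYYYYYYYYYYYYYYYss#######sWYYYYYYYYYYYYYYYYYYYYY
207 YYYYYYYYYYYYYYYYYYYYYYY#######YYYYYYYYYYYYYYYYYYYYYYY
216 YYYYYYYYYYYYYYYYYYYYYYs###s###sYYYYYYYYYYYYYYYYYYYYYY
225 YYYYYYsssYYYYYYYYYsssss##sss###ssssYYYYYYYYYYYYYYYYYY
234 YYYYYYYYYYYYYYYYYsssss#########sssssYYYYYYYYYYYYYYYYY
243 YYYYsYYYYYYYYYYYssssss#########ssssssWWWWWWWWYYYYYYYY
252 ##################ssss##########sss##################
261 ###################ss###########sss##################
270 #################YYss#s#######s#sssY#################
279 ################YY#################YY################
288 ################YYsssssssssssssssssYY################
297 ################YYsssssssssssssssssYY################
```

arm_command:
  increments:
    - {"slide":[0.003,0.015,0],"yaw":-0.01,"gripper":0}
    - {"slide":[0.008,0.045,0],"yaw":-0.02,"gripper":0}
    - {"slide":[0.012,0.085,0],"yaw":-0.03,"gripper":0}
    - {"slide":[0.018,0.13,0],"yaw":-0.04,"gripper":0}
    - {"slide":[0.024,0.175,0],"yaw":-0.05,"gripper":0}
    - {"slide":[0.03,0.22,0],"yaw":-0.057,"gripper":0}
    - {"slide":[0.035,0.265,0],"yaw":-0.057,"gripper":0}
    - {"slide":[0.04,0.31,0],"yaw":-0.057,"gripper":0}

```text
time_s: 22.35
ee_pos: [0.5603, -0.0873, 0.1564]
eef_rot: [-3.14, -0.001, 1.657]
force: [-0.2, -1.0, -3.1]
grip_width: 0.0175
```

arm_command:
  increments:
    - {"slide":[0.004,0.04,0],"yaw":0,"gripper":0}
    - {"slide":[0.008,0.08,0],"yaw":0,"gripper":0}
    - {"slide":[0.012,0.11,0],"yaw":0,"gripper":0}
    - {"slide":[0.013,0.13,0],"yaw":0,"gripper":0}
    - {"slide":[0.013,0.141,0],"yaw":0,"gripper":0}
    - {"slide":[0.013,0.141,0],"yaw":0,"gripper":0}
    - {"slide":[0.013,0.141,0],"yaw":0,"gripper":0}

```text
time_s: 23.22
ee_pos: [0.574, 0.0505, 0.1574]
eef_rot: [-3.141, 0.0, 1.656]
force: [0.1, -0.2, -2.9]
grip_width: 0.0177
```

```bash
python3 - <<'E'
from h import *
o=readout.get_obs();print(o['time_s'],o['ee_pos'],o['eef_rot'])
w=cam('wrist','w_bay');t=cam('top','t_bay')
i=np.hstack([w['color'][0:300],cv2.resize(t['color'][145:220,100:172],(288,300),interpolation=cv2.INTER_CUBIC)])
cv2.imwrite('pics/bay.png',i[...,::-1])
E
```

```text
23.225 [0.57396149 0.0504967  0.15739078] [-3.14149651e+00  1.72382596e-04  1.65598996e+00]
```

View pics/bay.png

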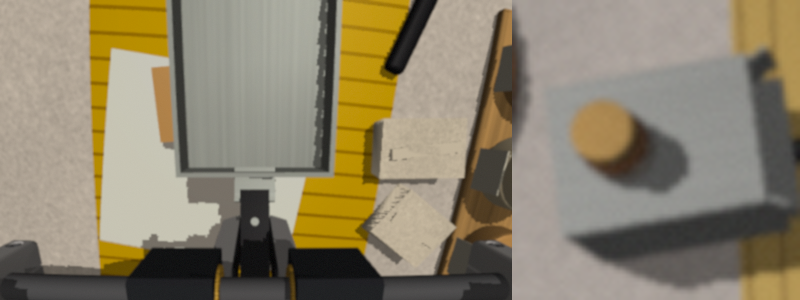

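```bash
python3 - <<'E'
from h import *
t=cam('top');g=cv2.GaussianBlur(cv2.cvtColor(t['color'],cv2.COLOR_RGB2GRAY),(3,3),0).astype(float)
def edge(line):
    i=int(np.argmax(np.abs(line[1:-1]))) +1
    a,b,c=np.abs(line[i-1:i+2]); return i+.5*(a-c)/(a-2*b+c+1e-9)
gy=cv2.Sobel(g,cv2.CV_64F,0,1);gx=cv2.Sobel(g,cv2.CV_64F,1,0)
def report(name,pts,z=.13):
    pts=np.array(pts);W=plane(t,pts,z)[:,:2]
    l=cv2.fitLine(W.astype('float32'),cv2.DIST_HUBER,0,.001,.001).ravel();W2=W-l[2:];r=W2@[-l[1],l[0]]
    print(name,'dir',np.degrees(np.arctan2(l[1],l[0])).round(2),'pt',l[2:].round(4),'rms',r.std().round(4)); return l
A=report('+x edge',[(c,160+edge(gy[int(167-(c-109)*.157)-4:int(167-(c-109)*.157)+5,c])-160+int(167-(c-109)*.157)-4) for c in range(113,155,2)])
B=report('-x edge',[(c,int(203.75-(c-115)*.153)-4+edge(gy[int(203.75-(c-115)*.153)-4:int(203.75-(c-115)*.153)+5,c])) for c in range(119,161,2)])
C=report('back',[(int(108.75+(r-167)*.17)-4+edge(gx[r,int(108.75+(r-167)*.17)-4:int(108.75+(r-167)*.17)+5]),r) for r in range(171,200,2)])
D=report('front',[(int(158.25+(r-159.25)*.155)-4+edge(gx[r,int(158.25+(r-159.25)*.155)-4:int(158.25+(r-159.25)*.155)+5]),r) for r in range(164,193,2)])
def X(l,m):
    s=np.linalg.solve(np.c_[l[:2],-m[:2]],m[2:]-l[2:]); return l[2:]+s[0]*l[:2]
P=[X(A,C),X(A,D),X(B,D),X(B,C)];print(np.round(P,4),np.mean(P,0),[np.linalg.norm(P[i]-P[i-1]).round(4) for i in range(4)])
E
```

```text
+x edge dir -84.66 pt [0.6113 0.3762] rms 0.0006
-x edge dir -84.36 pt [0.489  0.3803] rms 0.0001
back dir 6.02 pt [0.5342 0.4461] rms 0.0024
front dir 5.76 pt [0.5521 0.2885] rms 0.0002
[[0.604  0.4535]
 [0.6188 0.2952]
 [0.4986 0.2831]
 [0.483  0.4407]] [0.5511046  0.36812648] [np.float32(0.1217), np.float32(0.159), np.float32(0.1209), np.float32(0.1584)]
```

arm_command:
  increments:
    - {"slide":[0.002,0,-0.015],"yaw":0.006,"gripper":0}
    - {"slide":[0.005,0,-0.03],"yaw":0.013,"gripper":0}
    - {"slide":[0.008,0,-0.045],"yaw":0.013,"gripper":0}
    - {"slide":[0.008,0,-0.055],"yaw":0.013,"gripper":0}
    - {"slide":[0.008,0,-0.061],"yaw":0.013,"gripper":0}
    - {"slide":[0.008,0,-0.061],"yaw":0.013,"gripper":0}
    - {"slide":[0.008,0,-0.061],"yaw":0.013,"gripper":0}

```text
time_s: 24.25
ee_pos: [0.5822, 0.0513, 0.097]
eef_rot: [3.141, 0.0, 1.67]
force: [0.2, 0.0, -3.5]
grip_width: 0.0171
```

```bash
python3 - <<'E'
from h import *
o=readout.get_obs();print(o['time_s'],o['ee_pos'],o['eef_rot'],o['force'],o['moment'])
w=cam('wrist','w_bay2')
print(plane(w,[[177,175],[333,173],[168,0],[340,0]],.096-.0175+.026).round(4).tolist(), 'tray rear L,R, then edges')
h=cv2.cvtColor(w['color'],cv2.COLOR_RGB2HSV)
t=cam('top');g=cv2.cvtColor(t['color'],cv2.COLOR_RGB2HSV)
for r in range(150,215,3): print(r,''.join('Y' if g[r,c,1]>110 else '#' if g[r,c,2]<55 else chr(48+g[r,c,2]//26) for c in range(150,232,1)))
E
```

```text
24.25 [0.58223603 0.05128878 0.09696331] [3.14074530e+00 3.72563117e-05 1.66977994e+00] [ 1.57405611e-01  2.89062400e-03 -3.47622162e+00] [-0.32012763 -0.1051637   0.02102987]
[[0.5286, 0.085, 0.1045], [0.6269, 0.0959, 0.1045], [0.5191, 0.1851, 0.1045], [0.6157, 0.1945, 0.1045]] tray rear L,R, then edges
150 666666YYYYYYYYYYYYYYYYYYYYYYYYYYYYYYYYYYYYYYYYYYYYYYYYYYYYYYYYY3322222222222222222
153 666666YYYYYYYYYYYYYYYYYYYYYYYYYYYYYYYYYYYYYYYYYYYYYYYYYYYYYYYYY43223222222222#####
156 666666YYYYY666YYYYYYYYYYYYYYYYYYYYYYYYYYYYYYYYYYYYYY6655544443333333322###########
159 665555555432222YYYYYYYYYYYYYYYYYYYY666555544433333222322333333333322#####222222222
162 555555554322233YYYYYYYYYYY6443332222233223333444444445555555555432####222222222222
165 555555555322333334YYYYYYYYY65444445555555555555555555555555555532##222222222222222
168 555555555433233334YYYYYYYYYY655555555555555555555555555555555543##2222222222222222
171 5555555555432333234YYYYYYYYY555555555555555555555555555555555543#22222222222222222
174 55555555554332232333YYYYYYYY455555555555555555555555555555555553222222222222222222
177 5555555
[... 419 characters left out ...]
2222
192 5555555555555433322333YYYYYYYYY33333344YYYYYYYYYYYY3333333333322222222222222222222
195 55555555444443333433333YYYYYYYYYYYYYYYYYYYYYYYYYYYY3334444333322222222232222222222
198 22222222##22#####22222YYYYYYYYYYYYYYYYYYYYYYYYYYYY34566666642222222222222222222222
201 #########22#######22YYYYYYYYYYYYYYYYYYYYYYYYYYYYYY46666666642##2222222223222222222
204 #2222222223YYYYYYYYYYYYYYYYYYYYYYYYYYYYYYYYYYYYYYY66766666653#22222222222222222222
207 33333333YYYYYYYYYYYYYYYYYYYYYYYYYYYYYYYYYYYYYYYYYY67776666653#22222222222222222222
210 33333333YYYYYYYYYYYYYYYYYYYYYYYYYYYYYYYYYYYYYYYYYY67776665553#22222222222222222223
213 33333334YYYYYYYYYYYYYYYYYYYYYYYYYYYYYYYYYYYYYYYYYY67777665443##2222222222222222222
```

```bash
python3 - <<'E'
from h import *
t=cam('top');g=cv2.GaussianBlur(cv2.cvtColor(t['color'],cv2.COLOR_RGB2HSV)[...,1],(3,3),0).astype(float)
gy=cv2.Sobel(g,cv2.CV_64F,0,1);gx=cv2.Sobel(g,cv2.CV_64F,1,0)
def e(l):
    i=int(np.argmax(np.abs(l[1:-1])))+1;a,b,c=np.abs(l[i-1:i+2]);return i+.5*(a-c)/(a-2*b+c+1e-9)
up=[];dn=[];fr=[]
for c in range(180,204,2):
    r=int(161.5-(c-176)*.155);up.append((c,r-4+e(gy[r-4:r+5,c])))
for c in range(184,196,2):
    r=int(192-(c-180.7)*.155);dn.append((c,r-4+e(gy[r-4:r+5,c])))
for r in list(range(165,178,2))+[187,189]:
    c=int(176+(r-161.5)*.155);fr.append((c-4+e(gx[r,c-4:c+5]),r))
v=np.array([-.0976,.9952]);x=np.array([.9952,.0976]);C=np.array([.5511,.3681])
for n,p,z in(('up',up,.105),('dn',dn,.105),('dn bottom',dn,.079),('front',fr,.08)):
    W=plane(t,p,z)[:,:2]-C; print(n,'lat',(W@x).mean().round(4),(W@x).round(4)[[0,-1]],'long',(W@v).round(4)[[0,-1]])
E
```

```text
up lat 0.046 [0.0451 0.0455] long [-0.1426 -0.2129]
dn lat -0.0575 [-0.0582 -0.0581] long [-0.1401 -0.1715]
dn bottom lat -0.0508 [-0.0515 -0.0514] long [-0.1373 -0.1692]
front lat 0.0093 [ 0.042  -0.0381] long [-0.1299 -0.1281]
```

arm_command:
  increments:
    - {"slide":[0.002,0.005,0],"yaw":0,"gripper":0}
    - {"slide":[0.001,0.015,0],"yaw":0,"gripper":0}
    - {"slide":[0,0.025,0],"yaw":0,"gripper":0}
    - {"slide":[-0.001,0.035,0],"yaw":0,"gripper":0}
    - {"slide":[-0.002,0.045,0],"yaw":0,"gripper":0}
    - {"slide":[-0.003,0.055,0],"yaw":0,"gripper":0}
    - {"slide":[-0.004,0.065,0],"yaw":0,"gripper":0}

```text
time_s: 25.28
ee_pos: [0.5779, 0.117, 0.0965]
eef_rot: [3.142, 0.0, 1.67]
force: [-0.2, -0.4, -2.7]
grip_width: 0.0175
```

arm_command:
  increments:
    - {"slide":[-0.001,0.01,0],"yaw":0,"gripper":0}
    - {"slide":[-0.002,0.02,0],"yaw":0,"gripper":0}
    - {"slide":[-0.003,0.03,0],"yaw":0,"gripper":0}
    - {"slide":[-0.004,0.04,-0.001],"yaw":0,"gripper":0}
    - {"slide":[-0.005,0.05,-0.002],"yaw":0,"gripper":0}
    - {"slide":[-0.006,0.06,-0.002],"yaw":0,"gripper":0}
    - {"slide":[-0.007,0.07,-0.002],"yaw":0,"gripper":0}
    - {"slide":[-0.008,0.08,-0.002],"yaw":0,"gripper":0}

```text
time_s: 26.28
ee_pos: [0.5699, 0.1969, 0.0945]
eef_rot: [3.142, -0.0, 1.67]
force: [0.4, 0.7, -2.3]
grip_width: 0.0176
```

arm_command:
  increments:
    - {"slide":[-0.001,0.01,0],"yaw":0,"gripper":0}
    - {"slide":[-0.002,0.02,0],"yaw":0,"gripper":0}
    - {"slide":[-0.003,0.03,0],"yaw":0,"gripper":0}
    - {"slide":[-0.004,0.038,0],"yaw":0,"gripper":0}
    - {"slide":[-0.004,0.044,-0.001],"yaw":0,"gripper":0}
    - {"slide":[-0.005,0.048,-0.002],"yaw":0,"gripper":0}
    - {"slide":[-0.005,0.048,-0.002],"yaw":0,"gripper":0}

```text
time_s: 27.15
ee_pos: [0.5649, 0.2445, 0.0924]
eef_rot: [3.142, -0.0, 1.67]
force: [-0.4, 0.6, -0.6]
grip_width: 0.0173
```

arm_command:
  increments:
    - {"slide":[0,0.003,0],"yaw":0,"gripper":0}
    - {"slide":[-0.001,0.006,0],"yaw":0,"gripper":0}
    - {"slide":[-0.001,0.008,0],"yaw":0,"gripper":0}
    - {"slide":[-0.001,0.008,0],"yaw":0,"gripper":0}

```text
time_s: 27.65
ee_pos: [0.564, 0.2525, 0.0924]
eef_rot: [-3.142, -0.0, 1.67]
force: [0.6, 0.6, -2.1]
grip_width: 0.0174
```

arm_command:
  increments:
    - {"slide":[0,0.003,0],"yaw":0,"gripper":0}
    - {"slide":[-0.001,0.006,0],"yaw":0,"gripper":0}
    - {"slide":[-0.001,0.009,0],"yaw":0,"gripper":0}
    - {"slide":[-0.001,0.009,0],"yaw":0,"gripper":0}

```text
time_s: 28.15
ee_pos: [0.5635, 0.2549, 0.0921]
eef_rot: [-3.138, 0.01, 1.667]
force: [-1.5, -44.5, 6.0]
grip_width: 0.0175
```

arm_command:
  increments:
    - {"slide":[0,-0.003,0],"yaw":0,"gripper":0}
    - {"slide":[0,-0.006,0],"yaw":0,"gripper":0}
    - {"slide":[0,-0.006,0],"yaw":0,"gripper":0}

```text
time_s: 28.52
ee_pos: [0.5631, 0.2546, 0.0924]
eef_rot: [-3.141, 0.001, 1.669]
force: [0.8, -6.8, -0.7]
grip_width: 0.0175
```

arm_command:
  increments:
    - {"slide":[0,0,0],"yaw":0,"gripper":0.4}
    - {"slide":[0,0,0],"yaw":0,"gripper":0.4}
    - {"slide":[0,0,0],"yaw":0,"gripper":0.4}
    - {"slide":[0,0,0],"yaw":0,"gripper":0.4}

```text
time_s: 29.02
ee_pos: [0.563, 0.2555, 0.0925]
eef_rot: [3.141, -0.0, 1.67]
force: [0.0, 0.6, -0.7]
grip_width: 0.0373
```

arm_command:
  increments:
    - {"slide":[0,0,0.02],"yaw":0,"gripper":0.4}
    - {"slide":[0,0,0.05],"yaw":0,"gripper":0.4}
    - {"slide":[0,0,0.09],"yaw":0,"gripper":0.4}
    - {"slide":[0,-0.02,0.12],"yaw":0,"gripper":0.4}
    - {"slide":[0,-0.06,0.13],"yaw":0,"gripper":0.4}
    - {"slide":[0,-0.11,0.13],"yaw":0,"gripper":0.4}
    - {"slide":[0,-0.16,0.13],"yaw":0,"gripper":0.4}
    - {"slide":[0,-0.21,0.13],"yaw":0,"gripper":0.4}

```text
time_s: 30.02
ee_pos: [0.5628, 0.0438, 0.2226]
eef_rot: [3.141, -0.0, 1.67]
force: [1.6, -0.4, 0.1]
grip_width: 0.0374
```

arm_command:
  increments:
    - {"slide":[-0.01,-0.05,0],"yaw":0,"gripper":0.4}
    - {"slide":[-0.02,-0.1,0],"yaw":0,"gripper":0.4}
    - {"slide":[-0.03,-0.15,0],"yaw":0,"gripper":0.4}
    - {"slide":[-0.03,-0.2,0],"yaw":0,"gripper":0.4}
    - {"slide":[-0.03,-0.22,0],"yaw":0,"gripper":0.4}
    - {"slide":[-0.03,-0.22,0],"yaw":0,"gripper":0.4}

```text
time_s: 30.78
ee_pos: [0.533, -0.175, 0.2223]
eef_rot: [-3.141, -0.0, 1.668]
force: [-1.0, -0.0, 1.1]
grip_width: 0.0376
```

```bash
python3 - <<'E'
from h import *
from scipy.optimize import least_squares
t=cam('top','t_end');s=cam('side','s_end');o=readout.get_obs();print(o['time_s'],o['ee_pos'],o['force'])
h=cv2.cvtColor(t['color'],cv2.COLOR_RGB2HSV);S=cv2.GaussianBlur(h[...,1],(3,3),0).astype(float)
gy=cv2.Sobel(S,cv2.CV_64F,0,1);gx=cv2.Sobel(S,cv2.CV_64F,1,0)
def e(l):
    i=int(np.argmax(np.abs(l[1:-1])))+1;a,b,c=np.abs(l[i-1:i+2]);return i+.5*(a-c)/(a-2*b+c+1e-9)
def V(c0,r0,slope,rows,w=4): # near-vertical edges
    return [(int(c0+(r-r0)*slope)-w+e(gx[r,int(c0+(r-r0)*slope)-w:int(c0+(r-r0)*slope)+w+1]),r) for r in rows]
def Hh(r0,c0,slope,cols,w=4):
    return [(c,int(r0+(c-c0)*slope)-w+e(gy[int(r0+(c-c0)*slope)-w:int(r0+(c-c0)*slope)+w+1,c])) for c in cols]
def L(p,z):
    l=cv2.fitLine(plane(t,p,z)[:,:2].astype('float32'),cv2.DIST_HUBER,0,.001,.001).ravel().astype(float); return l
def X(l,m):
    q=np.linalg.solve(np.c_[l[:2],-m[:2]],m[2:]-l[2:]);return l[2:]+q[0]*l[:2]
# paper edges: left (+y), right(-y), top(+x), bottom(-x)
pl=L(V(201,186,-.03,list(range(164,184,2))+list(range(214,226,2))),.016);pr=L(V(271,186,-.0,range(165,186,2)),.016)
pt=L(Hh(159.7,236,0,range(206,266,3)),.016);pb=L(Hh(230.5,236,0.01,range(204,250,3)),.016)
P=np.array([X(pl,pt),X(pt,pr),X(pr,pb),X(pb,pl)]);pc=P.mean(0);print('paper',P.round(4).tolist(),pc,[np.linalg.norm(P[i]-P[i-1]).round(4) for i in range(4)])
cl=L(V(202.3,199,.2,range(196,207,1),3),.04);cr=L(V(226.3,199,.2,range(191,204,1),3),.04);ct=L(Hh(187,214,-.2,range(206,222,1),3),.04)
K=[X(cl,ct),X(ct,cr)];print('cheese top corners',np.round(K,4).tolist(),'len',np.linalg.norm(K[0]-K[1]),'ang',[np.degrees(np.arctan2(l[1],l[0])).round(1) for l in(cl,cr,ct)])
ang=np.arctan2(cl[1],cl[0]); d=cl[:2]*np.sign(-cl[0]) # toward -x
cc=(K[0]+K[1])/2+.038*d
py=(P[0]-P[1])/np.linalg.norm(P[0]-P[1]);px=np.array([py[1],-py[0]]);print('cheese c',cc,'in paper x,y',(cc-pc)@px,(cc-pc)@py,'dist to +y edge',(P[0]-cc)@py)
g=cv2.cvtColor(s['color'],cv2.COLOR_RGB2HSV)
for r in range(150,200,2): print(r,''.join('Y' if h[r,c,1]>110 else '#' if h[r,c,2]<55 else chr(48+h[r,c,2]//26) for c in range(150,205,1)))
E
```

```text
30.875 [ 0.53318424 -0.17350311  0.22237516] [-1.18932124  1.50764964 -0.5475668 ]
paper [[0.6422, 0.1685], [0.6193, -0.064], [0.3771, -0.0375], [0.3994, 0.1924]] [0.50947558 0.06484541] [np.float64(0.244), np.float64(0.2337), np.float64(0.2436), np.float64(0.231)]
cheese top corners [[0.5292, 0.1921], [0.541, 0.1036]] len 0.0892444647849778 ang [np.float64(20.2), np.float64(7.8), np.float64(-82.4)]
cheese c [0.49945452 0.13473534] in paper x,y -0.016839303163042458 0.06856721069883476 dist to +y edge 0.047656315171955024
150 666666YYYYYYYYYYYYYYYYYYYYYYYYYYYYYYYYYYYYYYYYYYYYYYYYY
152 666666YYYYYYYYYYYYYYYYYYYYYYYYYYYYYYYYYYYYYYYYYYYYYYYYY
154 666666YYYYYYYYYYYYYYYYYYYYYYYYYYYYYYYYYYYYYYYYYYYYYYYYY
156 666666YYYYY666YYYYYYYYYYYYYYYYYYYYYYYYYYYYYYYYYYYYYYYYY
158 666666655554333YYYYYYYYYYYYYYYYYYYYYYYYYYYYYYYYYYYYYY66
160 55555555432###23YYYYYYYYYYYYYYYYYYYYYYYYYYYYYYYYYYYY667
162 55555555432#223YYYYYYYYYYYYYYYYYYYYYYYYYYYYYYYYYYYYY667
164 55555555532234444YYYYYYYYYYYYYYYYYYYYYYYYYYYYYYYYYYY677
166 555555555422233334YYYYYYYYYYYYYYYYYYYYYYYYYYYYYYYYYY677
168 555555555432222233YYYYYYYYYY
[... 227 characters left out ...]
###22#################2###YYYYYYYYYY6677
178 55555555555322#####2#####################YYYYYYYYYY6777
180 55555555555432######################YYYYYYYYYYYYYYY6677
182 55555555555432222222###########YYYYYYYYYYYYYYYYYYYY5666
184 555555555554322222222####YYYYYYYYYYYYYYYYYYYYYYYYYY3444
186 5555555555553222222222YYYYYYYYYYYYYYYYYYYYYYYYYYYYY3444
188 5555555555554322222233YYYYYYYYYYYYYYYYYYYYYYYYYYYYY4555
190 5555555555554322222233YYYYYYYYYYYYYYYYYYYYYYYYYYYY56666
192 5555555555555322222233YYYYYYYYYYYYYYYYYYYYYYYYYYYYY6666
194 55555555555553344333333YYYYYYYYYYYYYYYYYYYYYYYYYYYY6666
196 55544443333222222332223YYYYYYYYYYYYYYYYYYYYYYYYYYYY6666
198 2222222###########2222YYYYYYYYYYYYYYYYYYYYYYYYYYYY66666
```

```bash
python3 - <<'E'
from h import *
t=cam('top');h=cv2.cvtColor(t['color'],cv2.COLOR_RGB2HSV);S=h[...,1].astype(float)
pc=np.array([.50948,.06485]);py=np.array([.0976,.9952])
out=[]
for r in range(196,210,1):
    l=S[r,201:210]; i=np.where(l>55)[0]; 
    i=[k for k in i if k>0 and l[k-1]<=55]
    if i: k=i[0]; c=201+k-1+(55-l[k-1])/(l[k]-l[k-1]); out.append((c,r))
W=plane(t,out,.04)[:,:2]; f=np.polyfit(W[:,0],W[:,1],1); print(np.round(out,1).tolist(), 'yaw',np.degrees(np.arctan(f[0])))
n=np.array([-.132,.991]);d0=np.median(W@n); print('center n-coord',d0-.038)
for x in(.492,.498,.504):
    y=(d0-.038-n[0]*x)/n[1]; print(x,y,'paper y',(np.array([x,y])-pc)@py)
# paper left edge on paper frame for comparison
pe=[]
for r in list(range(164,184,2))+list(range(214,226,2)):
    l=S[r,196:206];k=np.where(l<70)[0][0];pe.append((196+k-1+(l[k-1]-70)/(l[k-1]-l[k]),r))
E=plane(t,pe,.016)[:,:2];print('paper +y edge',np.median((E-pc)@py),'(want .115)')
E
```

```text
[[201.6, 199.0], [202.2, 200.0], [202.4, 201.0], [202.5, 202.0], [202.8, 203.0], [203.0, 204.0], [203.2, 205.0], [203.4, 206.0], [203.7, 207.0], [203.9, 208.0], [204.2, 209.0]] yaw 9.528595746484687
center n-coord 0.06948415369303895
0.492 0.13564899464484254 paper y 0.06875311147054727
0.498 0.13644818737945405 paper y 0.07013406808003265
0.504 0.13724738011406554 paper y 0.07151502468951801
paper +y edge 0.11608462184233785 (want .115)
```

```bash
python3 - <<'E'
from h import *
t=cam('top');h=cv2.cvtColor(t['color'],cv2.COLOR_RGB2HSV)
m=(h[...,2]<60).astype('uint8');w=np.zeros_like(m);w[166:190,170:200]=1
q=max(cv2.findContours(m&w,cv2.RETR_EXTERNAL,cv2.CHAIN_APPROX_NONE)[0],key=cv2.contourArea).reshape(-1,2)
v=np.array([-.0976,.9952]);H=np.array([.5512,.3653])
for y,z in((-.164,.058),(-.12,.043)): print(proj(t,[[*(H+v*y),.074+z]]))
print('tips',q[q[:,0]>=q[:,0].max()-1].tolist())
print(job.hand_in())
E
```

```text
[[188.53900647 171.01465987]]
[[175.17902111 174.7984221 ]]
tips [[190, 179], [191, 178], [191, 177], [191, 176], [190, 175]]
the job is handed in; nothing more can be done
None
```

I turned the cheese over onto its ribbed face on the paper, slid the empty tray into the upper bay against its back stop, released it and handed the job in at about 31 s. No verdict was reported.

**How it went**
- **Tipping:** The first push slid the lip forward on the paper instead of tilting the tray further. The cheese also did not topple at about 75 degrees; it went over only after I tilted the tray past vertical.
- **Levelling the tray:** Setting it level on the counter, my grip slid about 40 mm along the handle towards the pan. I regripped nearer the handle's middle before lifting again.
- **Inserting:** The tray went into the bay without contact until the back stop, which pushed back with about 45 N. I backed off and released it there.

**Last checks**
- **Cheese:** It lies flat with its plain face up. Its centre is about 17 mm (x) and 69–70 mm (y) from the paper's middle; the limits are 82 and 77 mm. Earlier rougher readings gave up to 74 mm in y, and the corner nearest the cabinet is close to the paper's edge, so y is the tightest margin.
- **Tray:** The insertion travel was about 205 mm against about 201 mm predicted, and the wrist height matched the tray resting on the bay floor. The final image check of its handle tip was not conclusive: the two handles merged in the mask, and the tip it found was about 6 pixels from the prediction.
- **Bystanders:** I saw no sign of contact with any of them, but I did not measure their positions again.

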